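# Crumb tray back into the sandwich press

## Robot

A 7-joint arm with a two-finger parallel gripper is mounted at the origin on the work surface. World frame = base frame: x ahead of the robot, y to its left, z up, the work surface at z = 0. Lengths are in m, angles in rad, forces in N, time in s.
With the tool pointing down it reaches from about 0.425 to 0.875 m from the base axis. Payload 8.4 kg.
Tool frame: the origin (TCP) lies between the finger pads; the fingertips stand 22 mm ahead of it and the grasp point (between the pads) lies 3 mm ahead of it (r.nose_length is the distance from the TCP to the fingertips, in m); x points along the fingers, y is the direction in which the jaws open and shut, and the axes are right-handed (so a half turn about x gives the same grasp; the last joint's range is limited). The gripper opens to 87 mm and grips with 3 to 60 N. Pads are 19 mm wide; open, the fingers measure 117 mm over their backs; the gripper's body (75 mm by 190 mm) begins 51 mm behind the grasp point.
Start: joints at [-1.329, 0.333, 0.04, 1.465, -0.013, 1.343, -0.059], TCP at [0.217, 0.613, 0.245] pointing down, gripper open.
Joint ranges: [-2.58, 2.58], [-0.38, 2.09], [-1.3, 1.39], [0.25, 2.4], [-1.5, 4.64], [0.08, 2.09], [-2.65, 2.65]. Speed limits (rad/s): [2.22, 2.22, 2.79, 2.79, 3.14, 3.14, 3.14].

## Interface

Orientations are given as a unit quaternion [w, x, y, z].
In Python, from bench import state, viewer, r gives the robot as it stands. The module is installed in compiled form; this text tells all that it offers.
- The arm moves only by the tool move_arm, never from a script. Its argument "motion" is text: rows parted by semicolons, each of 7 numbers parted by spaces: the shift along the world's x, y, z in mm, then the turn, a rotation vector about the world's x, y, z in rad, then the closure, from -1 (fully open) to 1 (shut). In form: tx ty tz ax ay az fingers; .... A call has 1 to 10 rows; each row shifts and turns the pose as measured when the row begins; what a row does not reach is not made up. A row lasts 1/10 s, in which the tool goes at most 50 mm and 8.59 degrees, less where a joint would pass 70% of its speed; a pose out of reach is approached as far as the arm can. A call with a gripper value outside its range is refused whole. The fingers move at their own pace and stop on an object; "squeeze" is the grip in N (left out, the last holds). Time passes only in rows, so rows that do not move let the fingers close. It gives the time, the measured TCP pose, the force and the opening at its end, in the units of the state.
- state(): the state, without advancing time (a new reading comes with each control period).
- viewer.get_image(name): name is "side" or "top"; returns a dict with "pixels" (400x640x3 uint8, red, green, blue), "vfov" (degrees; the focal length in pixels is half the picture's height over the tangent of half this angle, whatever the lens; pixels are square), "cx", "cy" (the principal point, pixels), "R" (3x3) and "t" (3): a world point X has camera coordinates R X + t. Camera axes: x right, y down, z forward; pixel columns grow to the right and rows downward; lengths in m; the calibration is good to about 2 mm. A picture is of the moment at which its call begins. There is no depth.
- r.finish_job(): hands the job in, once; it reports no verdict.
Trained networks look in a picture, given as the dict that the camera call returned (one of the last four; its "shot" number tells which), for a name from the list of things; names that differ only in an ending like _2 or _b are one class to them, and where a whole thing is asked for, a point or a joint stands for the part that bears it (a point fixed in the world has none). Each returns a list of dicts, best first, with "p" (0 to 1); they miss things now and then, are a little off and sometimes report something else, mostly with a low value. They report only what shows in the picture. A call takes as long as a camera call. They do not tell look-alikes from the thing itself.
- viewer.find_in(target, picture): "box" ([centre column, centre row, width, height] in pixels, round what is visible of it).
- viewer.regions_of(target, picture): "pixels" (400x640 bool, what is visible of it) and "box" ([centre column, centre row, width, height] in pixels, round what is visible of it).
- viewer.landmark_of(target, picture): "location" ([column, row] in pixels: a listed point, or the origin of a listed thing).
The state is a dict: "clock": time; "qpos": joint angles; "qd": joint speeds; "joint_torque": joint torques, N m; "tool_pos": TCP position; "ee_rot": TCP orientation; "contact_force": force on the tool from outside, world axes, zero at the start; "torque": the same for the moment, N m; "opening": finger opening in m.
Only numpy, scipy, OpenCV 4.12 (cv2) and the standard library are available. Lean on these libraries where they do the work, as an engineer would, in place of code of your own. Each camera call takes 0.05 s, during which the arm holds its last target.

## Task

The sandwich press on the bread counter has been cleaned: slide its empty crumb tray along the counter, without lifting it, into the bay under the press until it is fully home and its front is flush with the press. Then lower the lid gently until it is shut, and press the start button on the control housing right down once the lid is shut. Leave the other things on the counter where they are.

Things in the scene. Friction and masses are not known exactly. Their poses are not given: they have to be found in the camera images.
- tray: Empty crumb tray, open-topped sheet steel, flat on the counter before the press. Box 150 long (x) by 130 wide (y), walls 4 thick and 22 high, floor 3 thick, inside 142 x 122; corners at the +x end bevelled by 12. Origin: middle of the box's underside. x points to the end that enters the bay first; it starts turned up to 0.35 rad from straight. z up. 0.25 to 0.55 kg, slides freely on the counter.
- tray_end (a point): Middle of the tray's leading (+x) end face, on the underside, 75 ahead of the tray's origin; axes as the tray.
- tray_pull (a point): Middle of the outer face of the tray's pull, 119 behind the tray's origin, 15 up; axes as the tray. The tray's -x end has a front plate 134 wide, 30 high, 4 thick; from it a flat tab (80 wide, 4 thick, top 22 up) carries the pull, an upright strip 90 wide, 4 thick, 3 to 25 above the counter. Push the pull from behind, or the tray's walls from inside or outside.
- press: Sandwich press (contact grill), steel, fixed: base 340 deep (x), 290 wide (y), top 105 above the counter, on 34 high feet. Origin on the counter under its middle; front faces its -x, 170 from the origin. Lid, plates and bay are centred on y = -30. Black control housing at the +y side: x -170 to 100, y 83 to 143, top at 125. A dial sticks 16 out of the front at y 108, 72 high; leave it.
- bay_mouth (a point): Middle of the bay's mouth, on the counter in the plane of the press's front; axes as the press, x points straight in. The bay is a slot under the base at counter level, hidden from above, roof at 34. Mouth 160 wide; side guides narrow to 136 in the first 50, then run parallel to a back stop 150 inside. With the tray's end on the stop its front plate is flush and tab and pull stick out 44.
- lid (a joint): Angle of the lid, rad: 0 shut on the lower plate, positive open; starts 0.35 to 0.55. Turns about lid_hinge; a stiff hinge, it stays where it is left; about 4 N down on the bar moves it.
- lid_hinge (a point): Middle of the lid's hinge line, at the back of the press, 305 behind the mouth plane, 140 above the counter; the line runs along the press's y; axes as the press. Behind the press, at the left end of the counter, stand a fixed counter scale (290 high) and a stack of cartons (180 high).
- lid_bar (a point): Middle (axis) of the lid's handle, a black round bar 22 thick, 190 long along y, at the lid's front. With the lid shut it lies 300 in front of the hinge line and 25 above it (165 above the counter); it swings up with the lid to 260 to 320 above the counter at the start. Press it down from above; no grip is needed. Axes turn with the lid.
- start (a joint): Travel of the start button, m: 0 up, 0.006 fully down. It springs back; fully down takes 5 N.
- start_top (a point): Middle of the top of the start button, a grey round button 32 across in a collar on the control housing, pressed straight down; 147 above the counter when up.
- loaf: Loaf of bread, 225 x 105 x 102 high, bystander. Origin at the middle of its underside.
- jar: Glass jar with steel cap, 72 across, 110 high, bystander. Origin at the middle of its underside.
- tongs: Steel bread tongs with black grips, 270 long, lying flat, 16 high, bystander. Origin on the counter at mid-length.
- scraper: Wide scraper with wooden handle, 230 long, blade 85 wide, 26 high, lying flat, bystander. Origin on the counter at mid-length. Behind it a fixed black bread crate with loaves (400 x 300, 175 high) fills the right end of the counter, from x 0.48 outwards and beyond y = -0.42.
- carton: Yellow cardboard carton, 200 x 130 x 45 high, bystander. Origin at the middle of its underside.
- tin: Small round tin, 66 across, 75 high, bystander. Origin at the middle of its underside.
Mind the look-alikes: they are no part of the job. What is shaped like the tray but green or pink is not meant.

How it is judged:
On the way, in this order (a step that is already met when the one before it is completed fails the run):
1. The tray's leading end is at least 30 mm inside the bay mouth, between its side guides (x of tray_end in the frame of bay_mouth above 0.03 m and y of tray_end in the frame of bay_mouth between -0.015 and 0.015 m and angle between the x axis of tray and the x axis of press, either way round below 0.15 rad), for 0.1 s.
2. The tray is home: its end within 6 mm of the back stop, within 8 mm of the bay's middle line, straight and flat (x of tray_end in the frame of bay_mouth above 0.144 m and y of tray_end in the frame of bay_mouth between -0.008 and 0.008 m and angle between the x axis of tray and the x axis of press, either way round below 0.08 rad and height (world z) of tray below 0.006 m), for 0.2 s.
3. The lid is shut (angle below 0.03 rad) (value of joint lid below 0.03 rad), for 0.2 s.
4. The start button is pressed down by more than 4.5 of its 6 mm with the tray home and the lid shut (value of joint start above 0.0045 m and value of joint lid below 0.03 rad and x of tray_end in the frame of bay_mouth above 0.144 m), for 0.1 s.
At the end, for the whole second after the job is handed in: Tray flat on the counter in the bay, its end more than 144 mm inside the mouth (stop at 150), within 8 mm of the bay's middle line and 0.08 rad of straight; lid shut (below 0.03 rad); start button up again (below 2 mm) after being pressed by more than 4.5 mm; tray at rest (all of step 2 and value of joint lid below 0.03 rad and value of joint start below 0.002 m and linear speed of tray below 0.01 m/s); the robot touches nothing.
It fails at once if The tray is lifted off the counter by more than 20 mm (height (world z) of tray above 0.02 m).
It fails at once if The lid is slammed (closes faster than 1.8 rad/s) (velocity of joint lid below -1.8 rad/s).
It fails at once if The loaf, jar, tongs, scraper, carton or tin is moved by more than 25 mm (distance of any of loaf, jar, tongs, scraper, carton, tin from where it was at the start of the episode above 0.025 m).
It also fails if it takes over 72 s, if anything falls off the work surface, if the arm or the gripper's body presses on something with over 40 N, if the wrist force passes 120 N, or if a joint passes its speed limit or range.

## Working session

There is one attempt and no reset: what is moved stays moved. The work goes in short steps, Python scripts to look and compute and a tool call to move; the robot and the scene stay as the last step left them, time stands still between calls to the robot, and variables do not carry over. Pictures are saved under pics/ and viewed, and the job is handed in when it is done.

Besides the shell and the picture viewer there is one more tool, called after "Request:" in YAML: its name, and indented under it one key for each argument. move_arm: Moves the arm, as the interface text tells. Its arguments: {"type":"object","properties":{"motion":{"type":"string"},"squeeze":{"type":"number"}},"required":["motion"]}

```bash
mkdir -p pics; cat > h.py <<'E'
import numpy as np, cv2
from bench import state, viewer, r
def shot(n):
    return viewer.get_image(n)
def save(im,name,crop=None,scale=1):
    p=im['pixels'][:,:,::-1]
    if crop: p=p[crop[1]:crop[3],crop[0]:crop[2]]
    if scale!=1: p=cv2.resize(p,None,fx=scale,fy=scale,interpolation=cv2.INTER_CUBIC)
    cv2.imwrite('pics/'+name+'.png',p)
def f(im): return im['pixels'].shape[0]/2/np.tan(np.radians(im['vfov'])/2)
def proj(im,X):
    c=np.array(im['R'])@np.array(X).T.reshape(3,-1)+np.array(im['t']).reshape(3,1)
    return np.stack([im['cx']+f(im)*c[0]/c[2],im['cy']+f(im)*c[1]/c[2]],1)
def ray(im,uv):
    R=np.array(im['R']);t=np.array(im['t'])
    d=R.T@np.array([(uv[0]-im['cx'])/f(im),(uv[1]-im['cy'])/f(im),1]);return -R.T@t,d
def atz(im,uv,z):
    o,d=ray(im,uv);return o+d*(z-o[2])/d[2]
def tri(a,ua,b,ub):
    o1,d1=ray(a,ua);o2,d2=ray(b,ub);d1/=np.linalg.norm(d1);d2/=np.linalg.norm(d2)
    s=np.linalg.lstsq(np.stack([d1,-d2],1),o2-o1,rcond=None)[0]
    p,q=o1+s[0]*d1,o2+s[1]*d2;return (p+q)/2,np.linalg.norm(p-q)
E
python3 - <<'E'
from h import *
a=shot('top');b=shot('side');save(a,'top0');save(b,'side0')
for im in(a,b):
    print(im['vfov'],im['cx'],im['cy'],'cam',(-np.array(im['R']).T@np.array(im['t'])).round(3), [k for k in im])
print(state()['tool_pos'],state()['ee_rot'],state()['contact_force'])
for n in ['tray','tray_end','tray_pull','press','bay_mouth','lid_hinge','lid_bar','start_top','loaf','jar','tongs','scraper','carton','tin']:
    for nm,im in(('t',a),('s',b)):
        print(n,nm,[(np.round(d['location'],1).tolist(),round(d['p'],2)) for d in viewer.landmark_of(n,im)][:4])
E
```

```text
48.3862382428321 315.8963393818402 207.296229945473 cam [ 0.281 -0.081  1.689] ['pixels', 'vfov', 'cx', 'cy', 'R', 't', 'shot']
52.938800644274835 325.69563055574054 195.69484145923985 cam [ 0.446 -0.952  1.165] ['pixels', 'vfov', 'cx', 'cy', 'R', 't', 'shot']
[0.21714181 0.61222773 0.24375095] [ 0.6968205   0.11938266  0.6969105  -0.12043555] [ 0.06871332  0.21844425 -0.10886283]
tray t [([315.4, 196.9], 0.89), ([440.0, 258.6], 0.75), ([313.9, 257.7], 0.59)]
tray s [([341.1, 215.8], 0.75), ([283.5, 360.3], 0.7), ([271.6, 224.3], 0.58)]
tray_end t [([426.8, 248.2], 0.93), ([291.2, 199.8], 0.7), ([333.5, 247.6], 0.61)]
tray_end s [([333.6, 200.5], 0.66), ([295.2, 340.7], 0.61), ([289.4, 239.0], 0.6), ([275.7, 279.0], 0.48)]
tray_pull t [([465.7, 280.9], 0.91), ([339.0, 195.4], 0.69), ([284.8, 276.0], 0.57)]
tray_pull s [([248.5, 395.5], 0.91), ([356.6, 242.2], 0.81), ([256.4, 200.8], 0.75)]
press t [([231.9, 197.2], 0.68), ([213.2, 269.3], 0.37)]
press s [([333.6, 152.4], 0.64)]
bay_mouth t [([262.2, 168.7], 0.48)]
bay_mouth s [([348.1, 184.6], 0.92)]
lid_hinge t [([184.4, 181.6], 0.7)]
lid_hinge s [([256.9, 148.5], 0.68)]
lid_bar t [([261.7, 169.2], 0.82)]
lid_bar s [([348.2, 124.6], 0.6)]
start_top t [([251.4, 219.2], 0.49)]
start_top s [([307.6, 149.6], 0.59)]
loaf t [([210.3, 271.7], 0.69)]
loaf s [([260.5, 147.7], 0.57)]
jar t [([300.3, 147.3], 0.79)]
jar s [([393.0, 200.8], 0.78)]
tongs t [([354.4, 152.6], 0.75)]
tongs s [([399.2, 248.2], 0.75)]
scraper t [([390.9, 202.2], 0.75)]
scraper s [([354.6, 292.7], 0.72)]
carton t [([375.2, 264.8], 0.72)]
carton s [([273.7, 277.3], 0.56), ([355.3, 291.2], 0.3)]
tin t [([262.6, 142.1], 0.64)]
tin s [([386.4, 168.8], 0.57)]
```

View pics/top0.png

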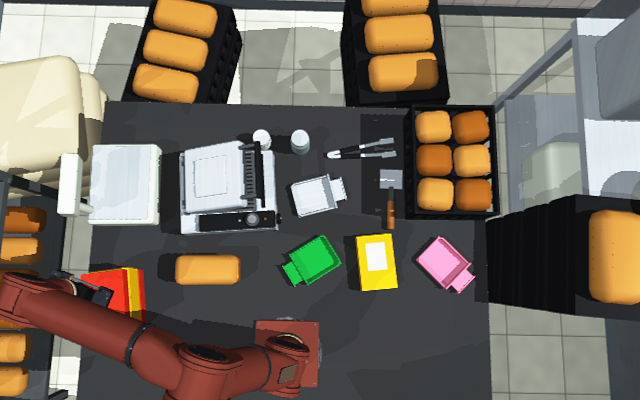

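View pics/side0.png

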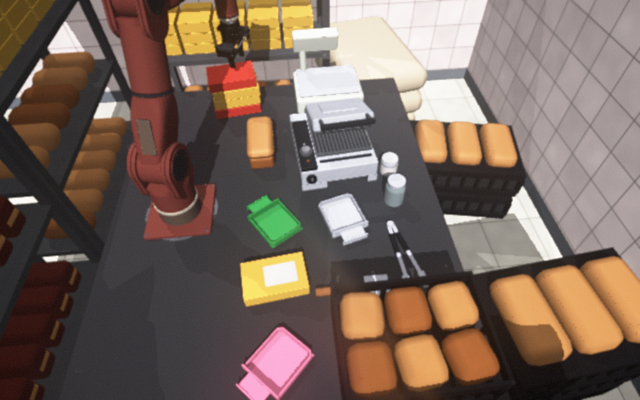

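```bash
python3 - <<'E'
from h import *
a=shot('top');b=shot('side');save(a,'top0c',(170,110,420,310),3.1);save(b,'side0c',(220,80,460,280),3)
print(a['R'],b['R'])
E
```

```text
[[ 0.02092653 -0.99970542  0.01229414]
 [-0.9885735  -0.02252645 -0.14904697]
 [ 0.14928001 -0.00903463 -0.98875369]] [[ 0.99477454 -0.10171081 -0.00886207]
 [-0.08375956 -0.76339932 -0.64047311]
 [ 0.05837774  0.63786863 -0.76792946]]
```

The candidates in the top view are a steel tray at (316,197), a green one at (313,258) and a pink one at (445,262). Only the bare steel one fits the description. It sits in front of the press, whose front faces right in the image (-y). I'll confirm that in a crop.

View pics/top0c.png

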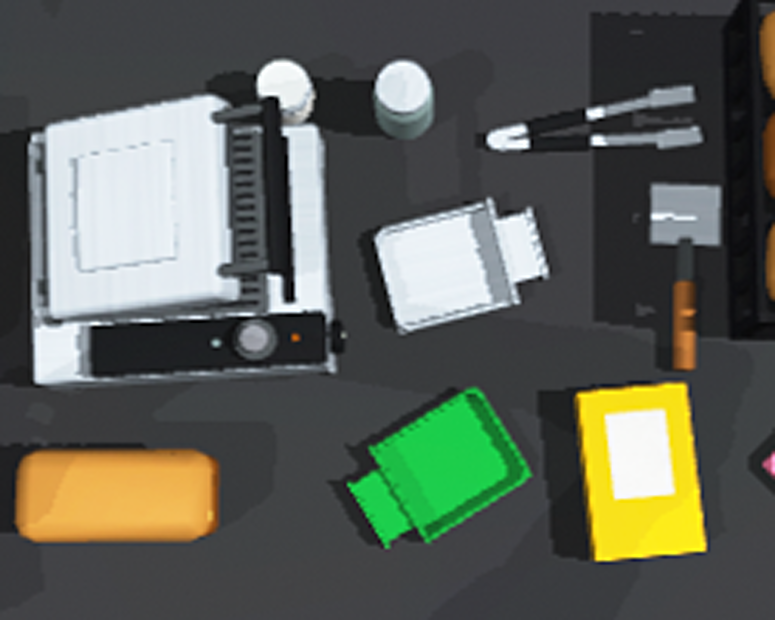

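View pics/side0c.png

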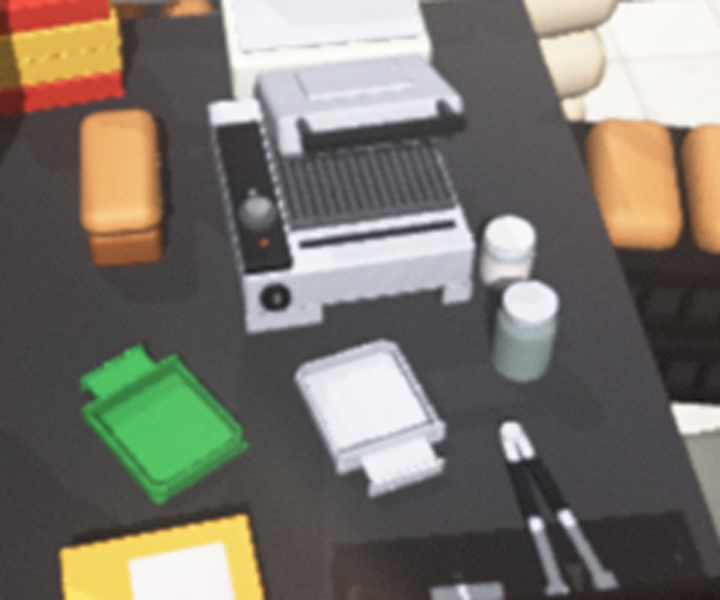

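```bash
python3 - <<'E'
from h import *
a=shot('top');b=shot('side')
T={'tray':((315.4,196.9),(341.1,215.8),.0),'tray_end':((291.2,199.8),(333.6,200.5),0),'tray_pull':((339,195.4),(356.6,242.2),.015),
'bay_mouth':((262.2,168.7),(348.1,184.6),0),'lid_hinge':((184.4,181.6),(256.9,148.5),.14),'lid_bar':((261.7,169.2),(348.2,124.6),.29),'start_top':((251.4,219.2),(307.6,149.6),.147),
'jar':((300.3,147.3),(393,200.8),0),'tin':((262.6,142.1),(386.4,168.8),0),'tongs':((354.4,152.6),(399.2,248.2),0),'scraper':((390.9,202.2),(354.6,292.7),0),'loaf':((210.3,271.7),(260.5,147.7),0),'press':((231.9,197.2),(333.6,152.4),0)}
for n,(u,v,z) in T.items():
    p,e=tri(a,u,b,v);print(n,p.round(3),round(e,4),atz(a,u,z).round(3),atz(b,v,z).round(3))
E
```

```text
tray [ 0.577 -0.094  0.012] 0.0041 [ 0.577 -0.094  0.   ] [ 0.58  -0.085  0.   ]
tray_end [ 0.564 -0.001 -0.012] 0.0028 [ 0.563 -0.001  0.   ] [ 0.561 -0.011  0.   ]
tray_pull [ 0.607 -0.186 -0.03 ] 0.0328 [ 0.582 -0.184  0.015] [ 0.617 -0.213  0.015]
bay_mouth [ 0.664  0.117 -0.052] 0.0607 [0.683 0.115 0.   ] [0.626 0.062 0.   ]
lid_hinge [0.437 0.293 0.124] 0.3492 [0.597 0.371 0.14 ] [0.294 0.153 0.14 ]
lid_bar [0.617 0.084 0.28 ] 0.005 [0.612 0.083 0.29 ] [0.618 0.073 0.29 ]
start_top [0.474 0.13  0.135] 0.0116 [0.467 0.128 0.147] [0.48  0.119 0.147]
jar [ 0.779 -0.031 -0.008] 0.0085 [ 0.772 -0.031  0.   ] [ 0.781 -0.036  0.   ]
tin [0.786 0.116 0.014] 0.0003 [0.79  0.117 0.   ] [0.79  0.128 0.   ]
tongs [ 0.758 -0.243  0.   ] 0.0027 [ 0.756 -0.243  0.   ] [ 0.759 -0.243  0.   ]
scraper [ 0.575 -0.386 -0.008] 0.0209 [ 0.563 -0.385  0.   ] [ 0.584 -0.389  0.   ]
loaf [0.287 0.291 0.014] 0.0072 [0.284 0.293 0.   ] [0.289 0.307 0.   ]
press [0.577 0.224 0.017] 0.0231 [0.568 0.227 0.   ] [0.591 0.245 0.   ]
```

The crops confirm it: the steel tray is at top crop (445,268), with its bevelled end towards the press and its pull away from it. Next I'll fit the tray, press and lid models.

```bash
cat > fit.py <<'E'
from h import *
from scipy.optimize import minimize, least_squares
def box(x0,x1,y0,y1,z0,z1): return np.array([[x,y,z] for x in(x0,x1) for y in(y0,y1) for z in(z0,z1)])/1000.
b=lambda z:[[-75,-65,z],[-75,65,z],[63,65,z],[75,53,z],[75,-53,z],[63,-65,z]]
TR=[np.array(b(0)+b(22))/1000.,box(-79,-75,-67,67,0,30),box(-119,-75,-40,40,18,22),box(-119,-115,-45,45,3,25)]
def Tf(P,p):
    c,s=np.cos(p[2]),np.sin(p[2]);return np.stack([p[0]+c*P[:,0]-s*P[:,1],p[1]+s*P[:,0]+c*P[:,1],P[:,2]],1)
def sil(im,parts,p,S=4):
    m=np.zeros((400*S,640*S),np.uint8)
    for P in parts:
        q=(proj(im,Tf(P,p))+.5)*S-.5
        cv2.fillConvexPoly(m,cv2.convexHull(np.round(q).astype(np.int32)),1)
    return cv2.resize(m.astype(np.float32),(640,400),interpolation=cv2.INTER_AREA)
def pick(im,near,name='tray'):
    L=viewer.regions_of(name,im);return min(L,key=lambda d:np.hypot(d['box'][0]-near[0],d['box'][1]-near[1]))
def fittray(ims,masks,p0):
    def cost(p): return sum(np.abs(sil(i,TR,p)-m).sum()/m.sum() for i,m in zip(ims,masks))
    best=None
    for d in(.02,.006):
        p=p0 if best is None else best.x
        best=minimize(cost,p,method='Nelder-Mead',options=dict(initial_simplex=np.array([p,p+np.array([d,0,0]),p+np.array([0,d,0]),p+np.array([0,0,d*8])]),xatol=1e-4,fatol=1e-4))
    return best.x,best.fun
E
python3 - <<'E'
from fit import *
a=shot('top');b=shot('side')
ma=pick(a,(317,196));mb=pick(b,(345,220));print(ma['box'],ma['p'],mb['box'],mb['p'])
Ma=ma['pixels'].astype(np.float32);Mb=mb['pixels'].astype(np.float32)
p0=np.array([.578,-.094,np.pi/2+.2])
for ims,ms in(([a,b],[Ma,Mb]),([a],[Ma]),([b],[Mb])): print([x.round(4) for x in map(np.array,fittray(ims,ms,p0))])
p,_=fittray([a,b],[Ma,Mb],p0)
for im,n,c in((a,'t1',(275,160,365,230)),(b,'s1',(300,175,390,260))):
    k=8 if n=='t1' else 7
    o=cv2.resize(im['pixels'][c[1]:c[3],c[0]:c[2],::-1],None,fx=k,fy=k,interpolation=cv2.INTER_CUBIC)
    for P in TR:
        q=((proj(im,Tf(P,p))-[c[0],c[1]]+.5)*k).astype(np.int32)
        cv2.polylines(o,[cv2.convexHull(q)],True,(0,0,255),1)
    cv2.imwrite('pics/'+n+'.png',o)
save(a,'press_t',(165,130,295,240),6);save(b,'press_s',(280,85,390,195),5.4)
E
```

```text
[317.9, 196.6, 55.7, 39.5] 0.75 [344.6, 220.2, 51.5, 46.5] 0.76
[array([ 0.5788, -0.0836,  1.8519]), np.float64(0.1077)]
[array([ 0.578 , -0.0833,  1.8423]), np.float64(0.053)]
[array([ 0.5804, -0.0846,  1.8491]), np.float64(0.0448)]
```

View pics/t1.png

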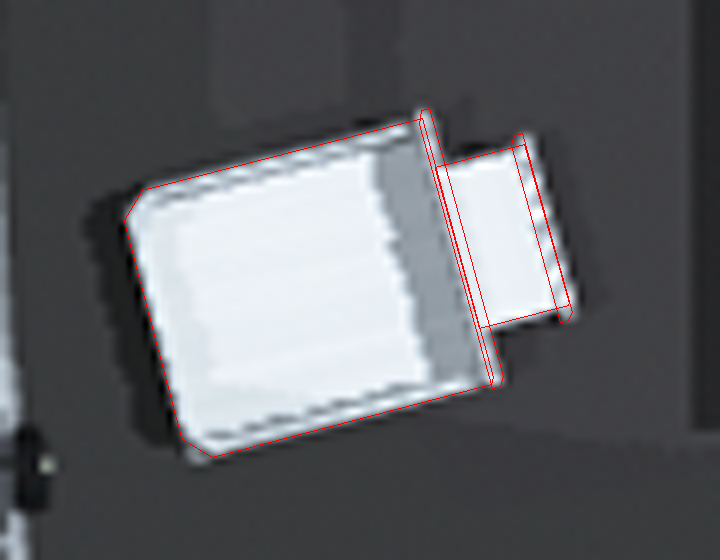

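View pics/s1.png

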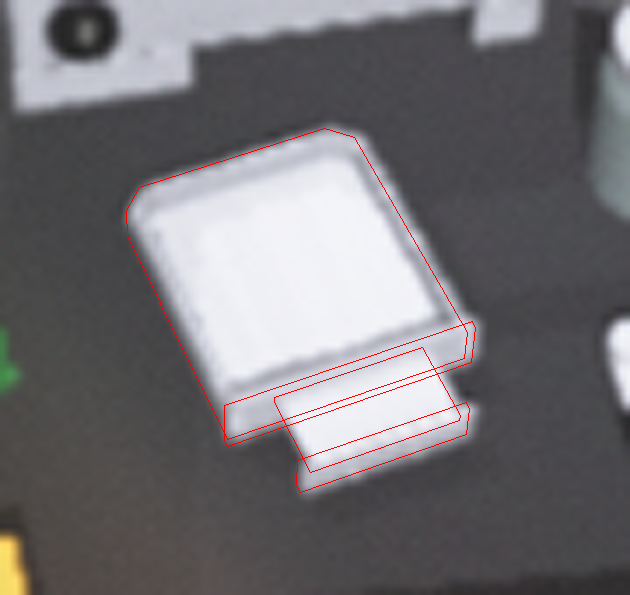

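View pics/press_t.png

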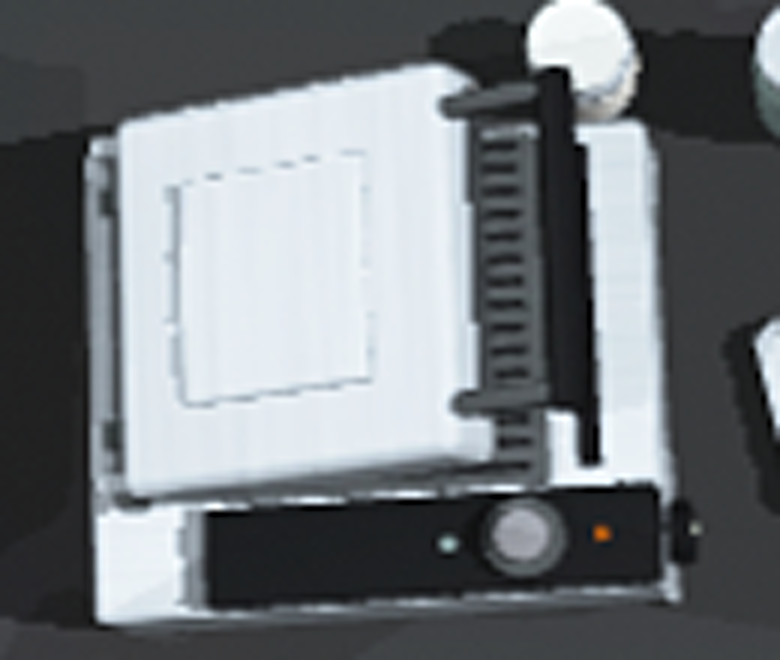

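View pics/press_s.png

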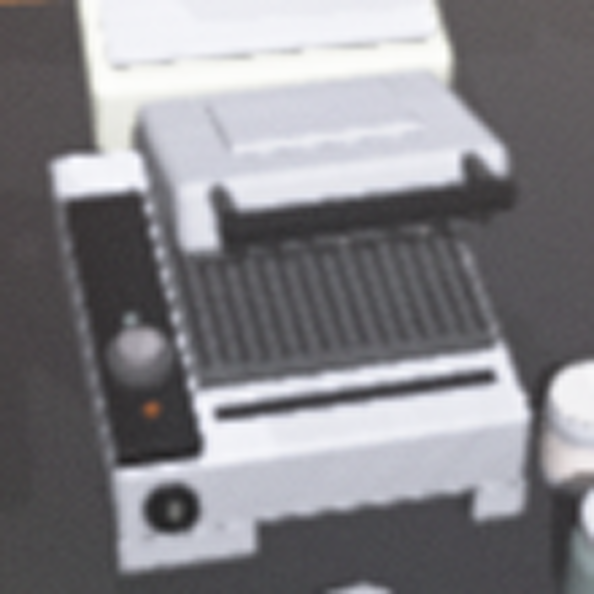

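```bash
python3 - <<'E'
from fit import *
a=shot('top');b=shot('side')
A=[((650,127),(-170,-145,105)),((660,487),(-170,83,125)),((662,583),(-170,143,125)),((195,510),(100,83,125)),((205,607),(100,143,125)),((85,138),(170,-145,105)),((97,622),(170,145,105)),((685,600),(-170,145,0))]
B=[((120,465),(-170,143,125)),((200,450),(-170,83,125)),((68,200),(100,143,125)),((138,190),(100,83,125)),((526,405),(-170,-145,105)),((122,572),(-170,145,0)),((522,517),(-170,-145,0))]
ua=np.array([x[0] for x in A])/6+[165,130]-.4;ub=np.array([x[0] for x in B])/5.4+[280,85]-.4
Xa=np.array([x[1] for x in A])/1000;Xb=np.array([x[1] for x in B])/1000
def res(p): return np.concatenate([(proj(a,Tf(Xa,p))-ua).ravel(),(proj(b,Tf(Xb,p))-ub).ravel()])
s=least_squares(res,[.577,.224,1.6],loss='soft_l1');p=s.x
print(p.round(4));print(res(p).reshape(-1,2).round(1).tolist())
mouth=Tf(np.array([[-.17,-.03,0]]),p)[0];hinge=Tf(np.array([[.135,-.03,.14]]),p)[0]
print('mouth',mouth.round(4),'hinge',hinge.round(4))
np.save('press.npy',p)
# tray in the press frame
t=np.array([.5788,-.0836,1.852]);d=t[:2]-mouth[:2];u=np.array([np.cos(p[2]),np.sin(p[2])]);v=np.array([-u[1],u[0]])
print('tray in mouth',d@u,d@v,t[2]-p[2])
for nm,th in (('bar',0),):
  for th in(.3,.35,.4,.45,.5,.55):
    q=np.array([-(.3*np.cos(th)-.025*np.sin(th)),0,.025*np.cos(th)+.3*np.sin(th)])
    X=Tf((np.array([.135,-.03,.14])+q)[None],p)[0]
    print(th,X.round(3),proj(a,X).round(1),proj(b,X).round(1))
# bar ends: from the crops
for k,im,crop,S,L in(('t',a,(165,130),6,[(555,72),(592,462)]),('s',b,(280,85),5.4,[(228,228),(512,192)])):
    print(k,[(np.array(l)/S+crop-.4).round(1).tolist() for l in L])
# start button centre
us=np.array((520,530))/6+[165,130]-.4;vs=np.array((140,350))/5.4+[280,85]-.4
print('start',tri(a,us,b,vs),atz(a,us,.147),atz(b,vs,.147))
c,sn=np.cos(p[2]),np.sin(p[2]);S_=atz(a,us,.147)-np.array([p[0],p[1],0]);print('start in press',S_[0]*c+S_[1]*sn,-S_[0]*sn+S_[1]*c)
E
```

```text
[0.5755 0.2262 1.6543]
[[-0.8, -2.1], [0.2, -1.4], [0.7, -0.6], [1.3, -0.7], [0.0, 0.0], [0.3, 1.4], [-0.4, -0.2], [-0.6, 0.6], [-1.6, -1.6], [0.2, -1.2], [-1.7, -0.7], [0.2, -0.7], [0.8, 2.3], [-0.6, 1.3], [-0.9, 0.6]]
mouth [0.6195 0.0593 0.    ] hinge [0.5941 0.3633 0.14  ]
tray in mouth -0.13904682149130632 0.0524983645460832 0.19772616242284724
0.3 [0.617 0.085 0.253] [[262.2 170.4]] [[347.2 130.8]]
0.35 [0.617 0.091 0.266] [[259.9 169.5]] [[346.9 126.6]]
0.4 [0.616 0.098 0.28 ] [[257.4 168.7]] [[346.6 122.2]]
0.45 [0.616 0.105 0.293] [[254.7 167.8]] [[346.3 117.8]]
0.5 [0.615 0.113 0.306] [[251.7 167. ]] [[345.9 113.3]]
0.55 [0.614 0.121 0.318] [[248.4 166.3]] [[345.4 108.7]]
t [[257.1, 141.6], [263.3, 206.6]]
s [[321.8, 126.8], [374.4, 120.2]]
start (array([0.47260037, 0.13000136, 0.13821623]), np.float64(0.00012116460021996105)) [0.47157761 0.12881097 0.147     ] [0.47231157 0.12073103 0.147     ]
start in press -0.08843525134761775 0.1116364306700094
```

```bash
cat > ov.py <<'E'
from fit import *
def ovl(a,b,p,tag,extra=()):
    parts=[box(-170,170,-145,145,34,105),box(-170,100,83,143,105,125),box(-170,-168,-145,145,0,1),box(-168,-118,-110,-98,0,1)*0+np.array([[-.17,-.11,0]]*8)]
    for im,n,c,k in((a,tag+'t',(165,130,295,240),6),(b,tag+'s',(280,85,390,195),5.4)):
        o=cv2.resize(im['pixels'][c[1]:c[3],c[0]:c[2],::-1],None,fx=k,fy=k,interpolation=cv2.INTER_CUBIC)
        for P in parts:
            q=(proj(im,Tf(P,p))-[c[0],c[1]]+.5)*k
            q=q.astype(np.int32)
            for i in range(8):
                for j in range(i):
                    if bin(i^j).count('1')==1: cv2.line(o,tuple(map(int,q[i])),tuple(map(int,q[j])),(0,0,255),1)
        cv2.imwrite('pics/'+n+'.png',o)
E
python3 - <<'E'
from ov import *
ovl(shot('top'),shot('side'),np.load('press.npy'),'ovA')
E
```

```text
(no output)
```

View pics/ovAt.png

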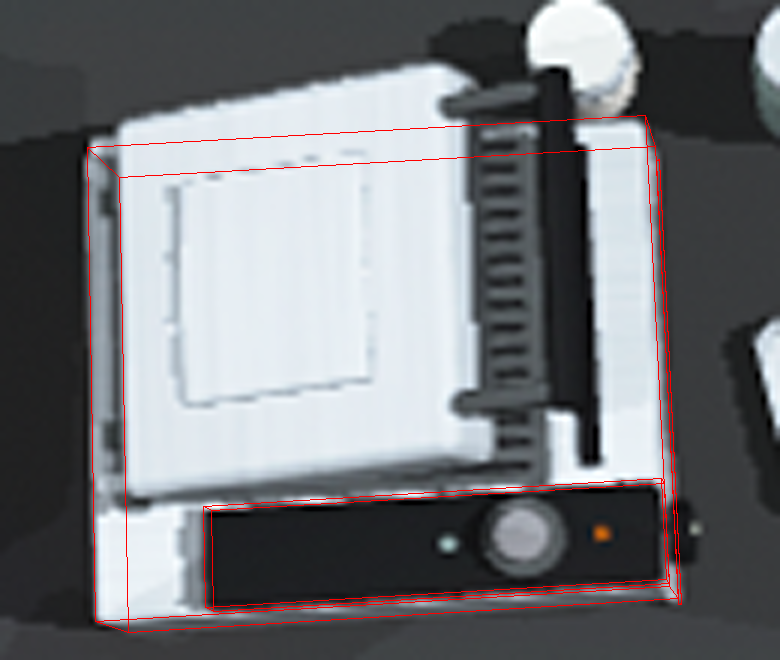

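View pics/ovAs.png

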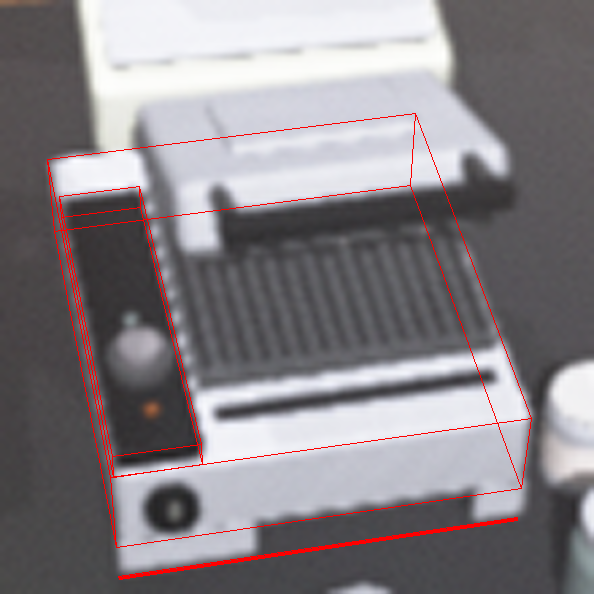

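```bash
cat > edge.py <<'E'
from ov import *
def L(*p): return np.array(p)/1000.
ET=[L((-170,83,125),(100,83,125)),L((-170,143,125),(100,143,125)),L((-170,83,125),(-170,143,125)),L((-170,-130,105),(-170,70,105)),L((170,90,105),(170,140,105)),L((170,145,105),(-160,145,105))]
ES=[L((-170,83,125),(100,83,125)),L((-170,143,125),(100,143,125)),L((-170,83,125),(-170,143,125)),L((100,83,125),(100,143,125)),L((-170,-135,105),(-170,75,105)),L((-170,-145,100),(-170,-145,10)),L((-170,80,0),(-170,140,0))]
from scipy.ndimage import map_coordinates
def sc(im,E,p,sig=1.0):
    g=cv2.GaussianBlur(cv2.cvtColor(im['pixels'],cv2.COLOR_RGB2GRAY).astype(np.float32),(0,0),sig)
    gx=cv2.Sobel(g,cv2.CV_32F,1,0)/8;gy=cv2.Sobel(g,cv2.CV_32F,0,1)/8;t=0
    for e in E:
        q=proj(im,Tf(e[0]+(e[1]-e[0])*np.linspace(0,1,40)[:,None],p))
        d=q[-1]-q[0];d/=np.linalg.norm(d);n=np.array([-d[1],d[0]])
        v=np.abs(map_coordinates(gx,[q[:,1],q[:,0]],order=1)*n[0]+map_coordinates(gy,[q[:,1],q[:,0]],order=1)*n[1])
        t+=np.minimum(v,25).mean()
    return t
def opt(views,p):
    for sig,d in((2.5,.012),(1.2,.005)):
        s=minimize(lambda x:-sum(sc(i,E,x,sig) for i,E in views),p,method='Nelder-Mead',options=dict(initial_simplex=np.array([p,p+[d,0,0],p+[0,d,0],p+[0,0,d*3]])));p=s.x
    return p,-s.fun
E
python3 - <<'E'
from edge import *
a=shot('top');b=shot('side');p0=np.load('press.npy')
for n,v in(('t',[(a,ET)]),('s',[(b,ES)]),('both',[(a,ET),(b,ES)])):
    for p in(p0,p0+[-.004,.004,-.015]): print(n,*opt(v,p))
p=opt([(a,ET),(b,ES)],p0)[0];ovl(a,b,p,'ovB');np.save('press2.npy',p)
E
```

```text
t [0.57452994 0.22951677 1.65304121] 114.8647184172551
t [0.57452444 0.22951673 1.65310556] 114.86468402714593
s [0.57497792 0.22300513 1.6657411 ] 121.34121921923159
s [0.57482282 0.22300843 1.6658568 ] 121.3226821898755
both [0.57489552 0.22253572 1.66608956] 234.9234879777183
both [0.57489371 0.22253988 1.66609818] 234.92362744062012
```

View pics/ovBt.png

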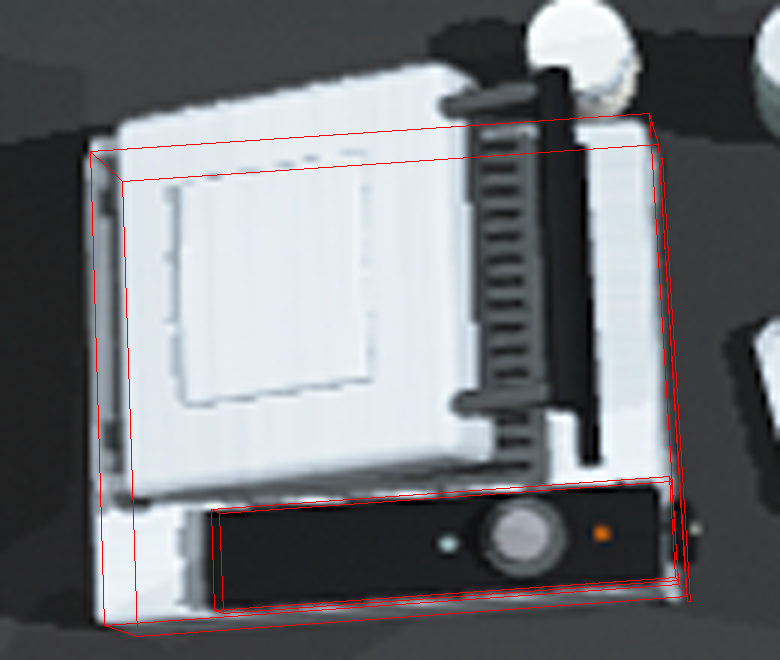

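View pics/ovBs.png

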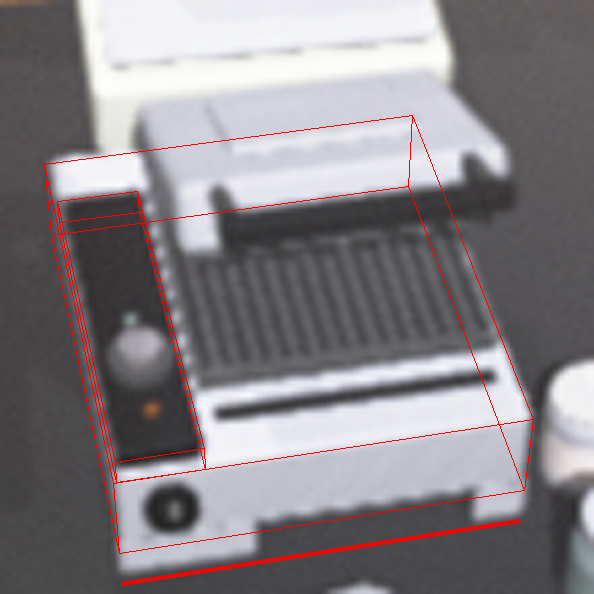

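```bash
cat > pose.py <<'E'
from bench import state
from scipy.spatial.transform import Rotation as Ro
import numpy as np
def show():
    s=state();q=np.array(s['ee_rot']);R=Ro.from_quat(q[[1,2,3,0]]).as_matrix()
    print('t',round(s['clock'],2),'pos',np.round(s['tool_pos'],4),'x',R[:,0].round(3),'y',R[:,1].round(3),'yawy',np.arctan2(R[1,1],R[0,1]).round(3),'q',np.round(s['qpos'],2),'F',np.round(s['contact_force'],1),'op',round(s['opening'],4))
    return s,R
E
python3 -c "
from pose import *
show()"
```

```text
t 2.2 pos [0.2173 0.6126 0.2445] x [-0. -0. -1.] y [ 0.334  0.942 -0.   ] yawy 1.23 q [-1.33  0.33  0.04  1.47 -0.01  1.34 -0.06] F [-0.3  0.4  0.3] op 0.087
```

Request:
move_arm:
  motion: "0 0 45 0 0 0 -1;0 0 45 0 0 0 -1;0 0 45 0 0 0 -1;0 0 45 0 0 0 -1;20 -45 0 0 0 -0.1 -1;20 -45 0 0 0 -0.1 -1;25 -43 0 0 0 -0.1 -1;25 -43 0 0 0 -0.1 -1;25 -43 0 0 0 -0.1 -1;25 -43 0 0 0 -0.1 -1"

```text
clock: 3.2
tool_pos: [0.3532, 0.3492, 0.4304]
ee_rot: [0.628, 0.325, 0.63, -0.322]
contact_force: [0.9, 0.6, 0.8]
opening: 0.0875
```

```bash
python3 -c "
from pose import *
show()"
```

```text
t 3.2 pos [0.3532 0.3492 0.4304] x [-0.002  0.005 -1.   ] y [0.813 0.582 0.002] yawy 0.621 q [-1.12 -0.03  0.25  1.5   0.    1.66 -0.25] F [0.9 0.6 0.8] op 0.0875
```

Request:
move_arm:
  motion: "18 -45 0 0 0 -0.04 -1;18 -45 0 0 0 -0.04 -1;18 -45 0 0 0 -0.04 -1;18 -45 0 0 0 -0.04 -1;18 -45 0 0 0 -0.04 -1;18 -45 0 0 0 -0.04 -1;18 -45 0 0 0 -0.04 -1;18 -45 0 0 0 -0.04 -1;18 -45 0 0 0 -0.02 -1;18 -45 -20 0 0 0 -1"

```text
clock: 4.2
tool_pos: [0.534, -0.1139, 0.4166]
ee_rot: [0.562, 0.436, 0.56, -0.424]
contact_force: [1.0, 1.5, -0.3]
opening: 0.087
```

```bash
python3 -c "
from pose import *
show()"
```

```text
t 4.2 pos [ 0.534  -0.1139  0.4166] x [ 0.012  0.012 -1.   ] y [0.966 0.259 0.015] yawy 0.262 q [-0.65  0.08  0.86  1.46 -0.07  1.63  0.46] F [ 1.   1.5 -0.3] op 0.087
```

Request:
move_arm:
  motion: "0 -20 -40 -0.012 0.012 0.02 -1;0 -17 -45 0 0 0 -1;0 0 -48 0 0 0 -1;0 0 -48 0 0 0 -1;0 0 -48 0 0 0 -1;0 0 -48 0 0 0 -1;0 0 -35 0 0 0 -1;0 0 0 0 0 0 -1"

```text
clock: 5.0
tool_pos: [0.5312, -0.1619, 0.0941]
ee_rot: [0.565, 0.428, 0.56, -0.428]
contact_force: [-0.2, -0.3, 1.0]
opening: 0.0871
```

```bash
python3 - <<'E'
from pose import *
show()
from h import *
a=shot('top');b=shot('side');save(a,'g1t',(270,140,390,240),6);save(b,'g1s',(270,150,410,270),5)
E
```

```text
t 5.0 pos [ 0.5312 -0.1619  0.0941] x [ 0.005 -0.004 -1.   ] y [0.964 0.266 0.003] yawy 0.27 q [-0.48  0.35  0.82  1.91 -0.3   1.01  0.75] F [-0.2 -0.3  1. ] op 0.0871
```

View pics/g1t.png

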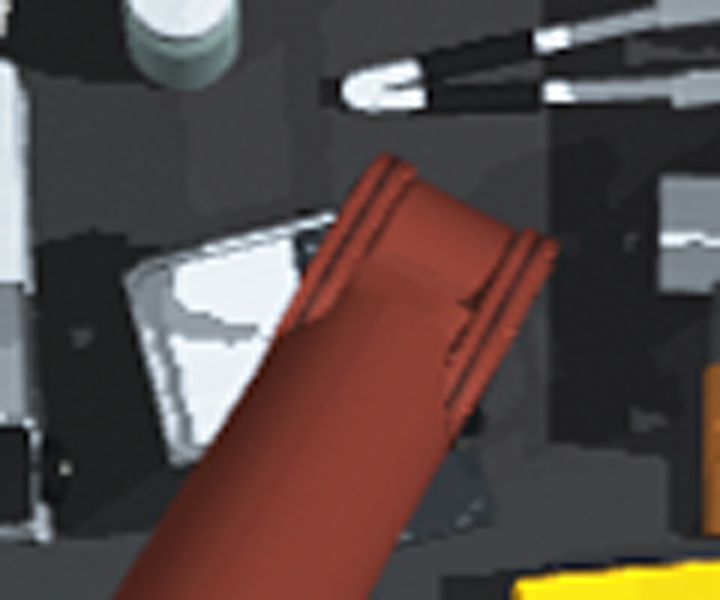

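View pics/g1s.png

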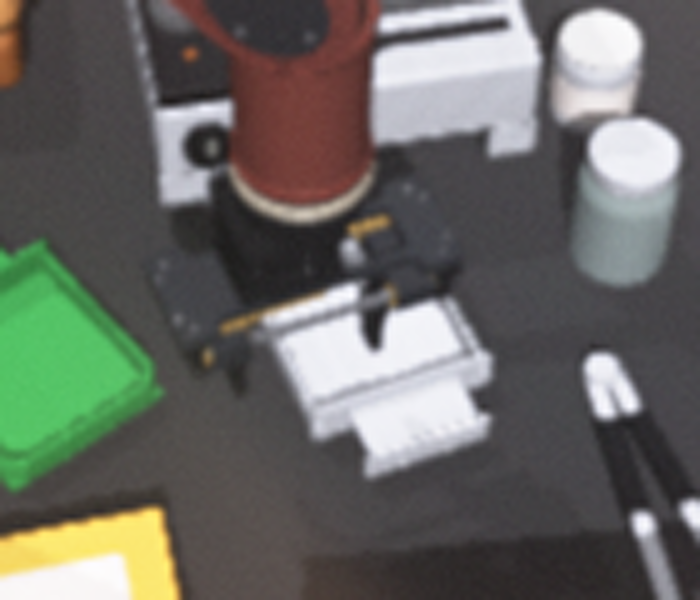

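The top and side crops show the open fingers straddling the tray's near side wall (side crop (235,370) outside and (375,330) inside). I'll lower and grip.

Request:
move_arm:
  motion: "2 11 -25 0 0 0.01 -1;0 0 -25 0 0 0 -1;0 0 -13 0 0 0 -1;0 0 0 0 0 0 -1;0 0 0 0 0 0 1;0 0 0 0 0 0 1;0 0 0 0 0 0 1;0 0 0 0 0 0 1;0 0 0 0 0 0 1;0 0 0 0 0 0 1"
  squeeze: 30

```text
clock: 6.1
tool_pos: [0.5477, -0.1539, 0.0506]
ee_rot: [0.576, 0.431, 0.554, -0.419]
contact_force: [0.3, -0.3, 1.0]
opening: 0.0471
```

```bash
python3 - <<'E'
from pose import *
show()
from h import *
b=shot('side');save(b,'g2s',(270,150,410,270),5)
E
```

```text
t 6.1 pos [ 0.5477 -0.1539  0.0506] x [ 0.035 -0.005 -0.999] y [0.96  0.277 0.033] yawy 0.28 q [-0.44  0.42  0.77  1.93 -0.38  0.9   0.79] F [ 0.3 -0.3  1. ] op 0.0471
```

View pics/g2s.png

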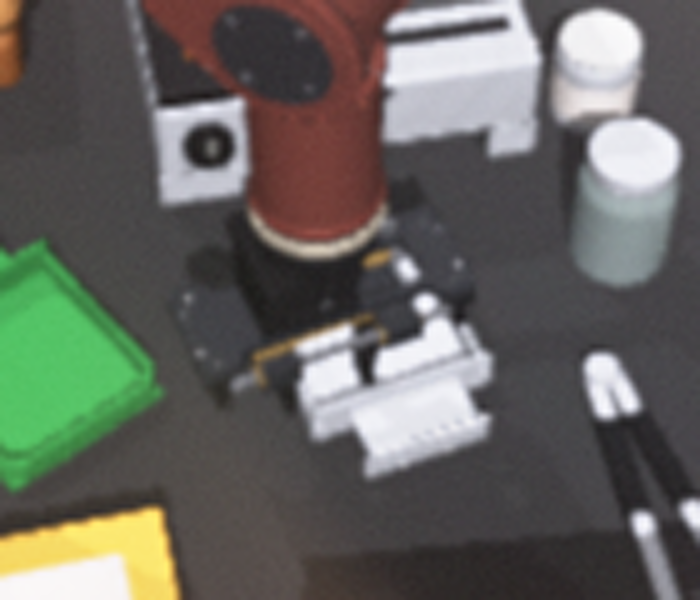

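```bash
python3 - <<'E'
from pose import *
s,_=show();print(np.round(s['joint_torque'],1),np.round(s['torque'],2),np.round(s['qd'],3))
from h import *
a=shot('top');b=shot('side');save(b,'g3s');save(a,'g3t')
E
```

```text
t 6.15 pos [ 0.5476 -0.1539  0.0506] x [ 0.035 -0.005 -0.999] y [0.96  0.277 0.033] yawy 0.28 q [-0.44  0.42  0.77  1.93 -0.38  0.9   0.79] F [ 0.4 -0.5  0.2] op 0.0429
[ -0.1 -49.5  11.7 -31.3  -0.1  -0.1  -0. ] [-0.08  0.09  0.  ] [ 0.002  0.003 -0.002  0.    -0.001 -0.002  0.002]
```

View pics/g3s.png

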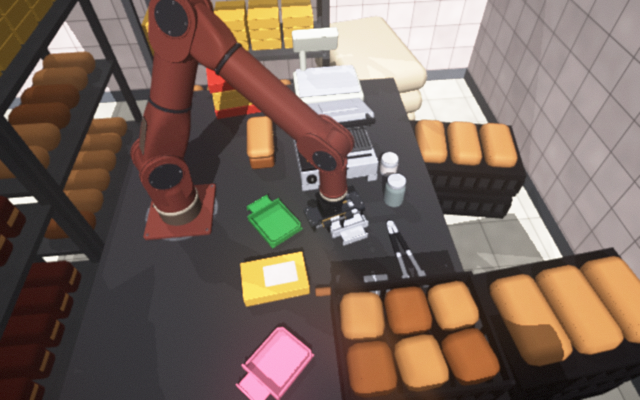

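View pics/g3t.png

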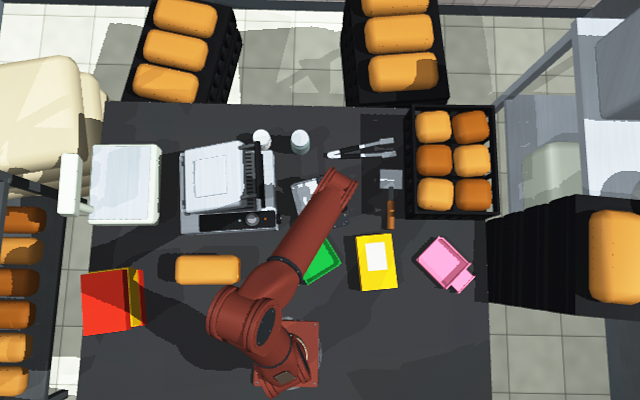

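Request:
move_arm:
  motion: "0 0 0 0 0 0 -1;-5 2 0 0 0 0 -1;-5 0 0 0 0 0 -1;0 0 0 0 0 0 -1"

```text
clock: 6.65
tool_pos: [0.5362, -0.1517, 0.05]
ee_rot: [0.575, 0.431, 0.554, -0.419]
contact_force: [-0.1, -0.0, -0.9]
opening: 0.0595
```

```bash
python3 - <<'E'
from pose import *
s,_=show()
E
```

```text
t 6.65 pos [ 0.5362 -0.1517  0.05  ] x [ 0.034 -0.005 -0.999] y [0.961 0.277 0.031] yawy 0.28 q [-0.46  0.4   0.78  1.96 -0.36  0.89  0.79] F [-0.1 -0.  -0.9] op 0.0595
```

Request:
move_arm:
  motion: "-3 1 0 0.005 0.034 0 -1;0 0 -7 0 0 0 -1;0 0 -7 0 0 0 -1;0 0 0 0 0 0 -1"

```text
clock: 7.05
tool_pos: [0.5327, -0.1504, 0.0347]
ee_rot: [0.565, 0.426, 0.565, -0.425]
contact_force: [-0.3, 0.0, 0.3]
opening: 0.0851
```

```bash
python3 - <<'E'
from pose import *
s,_=show()
E
```

```text
t 7.05 pos [ 0.5327 -0.1504  0.0347] x [ 0.001  0.001 -1.   ] y [0.961 0.277 0.001] yawy 0.28 q [-0.44  0.44  0.76  1.95 -0.38  0.91  0.8 ] F [-0.3  0.   0.3] op 0.0851
```

Accurate now. I'll lower another 5 mm and close.

Request:
move_arm:
  motion: "0 0 -5 0 0 0 -1;0 0 0 0 0 0 1;0 0 0 0 0 0 1;0 0 0 0 0 0 1;0 0 0 0 0 0 1;0 0 0 0 0 0 1;0 0 0 0 0 0 1;0 0 0 0 0 0 1;0 0 0 0 0 0 1;0 0 0 0 0 0 1"
  squeeze: 30

```text
clock: 8.05
tool_pos: [0.5327, -0.1507, 0.0293]
ee_rot: [0.565, 0.426, 0.564, -0.425]
contact_force: [0.2, 0.5, -0.5]
opening: 0.023
```

Request:
move_arm:
  motion: "0 0 0 0 0 0 1;0 0 0 0 0 0 1;0 0 0 0 0 0 1;0 0 0 0 0 0 1;0 0 0 0 0 0 1;0 0 0 0 0 0 1"

```text
clock: 8.65
tool_pos: [0.5329, -0.1507, 0.0294]
ee_rot: [0.565, 0.426, 0.564, -0.425]
contact_force: [0.0, -1.0, 0.1]
opening: 0.0041
```

```bash
python3 - <<'E'
from pose import *
show()
from h import *
b=shot('side');save(b,'g4s',(270,150,410,270),5)
E
```

```text
t 8.65 pos [ 0.5329 -0.1507  0.0294] x [ 0.002  0.    -1.   ] y [0.961 0.276 0.002] yawy 0.279 q [-0.43  0.45  0.76  1.95 -0.39  0.89  0.81] F [ 0.  -1.   0.1] op 0.0041
```

View pics/g4s.png

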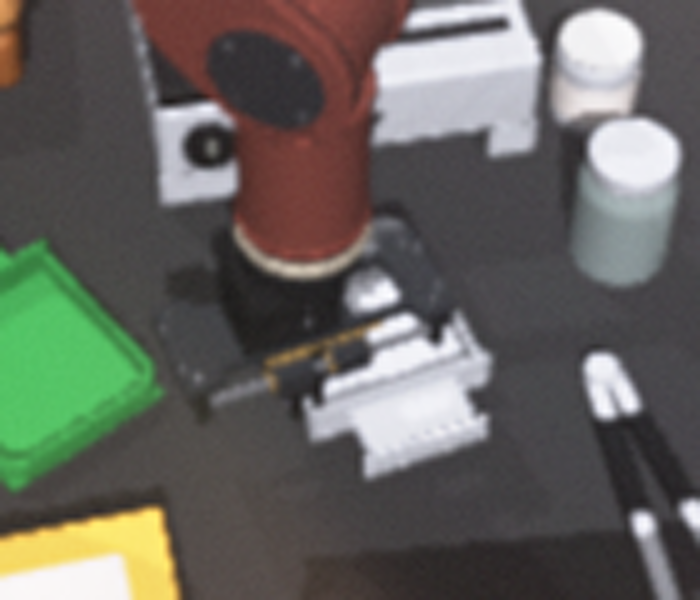

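The wall is gripped: opening is 4.1 mm, matching the 4 mm wall. Now I'll line the tray up ahead of the mouth.

Request:
move_arm:
  motion: "6 11 0 0 0 -0.033 1;6 11 0 0 0 -0.033 1;6 11 0 0 0 -0.033 1;6 11 0 0 0 -0.033 1;6 11 0 0 0 -0.033 1;5 11 0 0 0 -0.032 1;0 0 0 0 0 0 1"
  squeeze: 40

```text
clock: 9.4
tool_pos: [0.566, -0.0872, 0.0294]
ee_rot: [0.518, 0.481, 0.517, -0.483]
contact_force: [0.8, 1.3, 0.0]
opening: 0.0037
```

```bash
python3 - <<'E'
from pose import *
show()
from edge import *
a=shot('top');b=shot('side');save(b,'g5s',(270,110,410,240),4.5);save(a,'g5t',(240,130,360,230),6)
for n,im in (('t',a),('s',b)):
    for k in('tray','tray_end','tray_pull'): print(n,k,[(np.round(d['location'],1).tolist(),round(d['p'],2)) for d in viewer.landmark_of(k,im)])
E
```

```text
t 9.4 pos [ 0.566  -0.0872  0.0294] x [-0.002 -0.003 -1.   ] y [ 0.998  0.07  -0.002] yawy 0.07 q [-0.56  0.5   0.79  1.9  -0.43  0.92  0.5 ] F [0.8 1.3 0. ] op 0.0037
t tray [([299.9, 186.4], 0.79), ([439.0, 259.0], 0.69), ([313.6, 257.7], 0.68)]
t tray_end [([428.2, 246.7], 0.89), ([280.8, 184.0], 0.88), ([333.4, 247.5], 0.83), ([391.2, 200.5], 0.35)]
t tray_pull [([330.0, 184.6], 0.77), ([286.6, 275.6], 0.73), ([464.3, 285.7], 0.71), ([278.3, 184.7], 0.44)]
s tray [([277.1, 360.2], 0.92), ([354.6, 206.6], 0.79), ([273.9, 280.4], 0.3)]
s tray_end [([287.0, 239.9], 0.96), ([297.1, 341.6], 0.86), ([344.3, 184.9], 0.75)]
s tray_pull [([255.6, 200.1], 0.88), ([249.4, 398.8], 0.86), ([358.8, 230.2], 0.63)]
```

View pics/g5s.png

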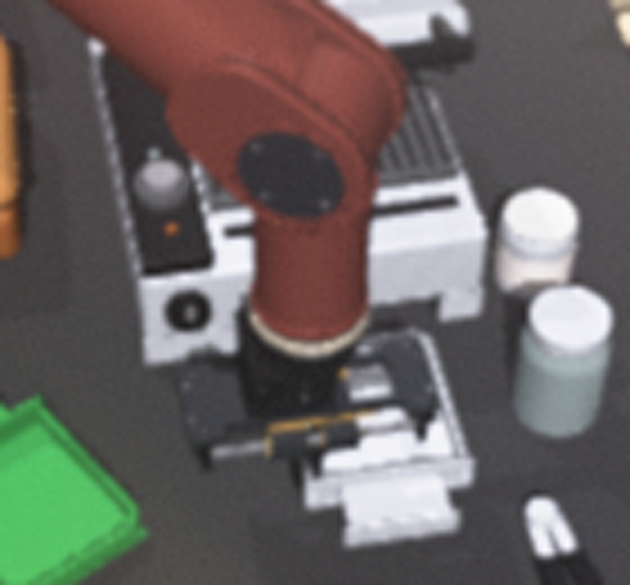

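View pics/g5t.png

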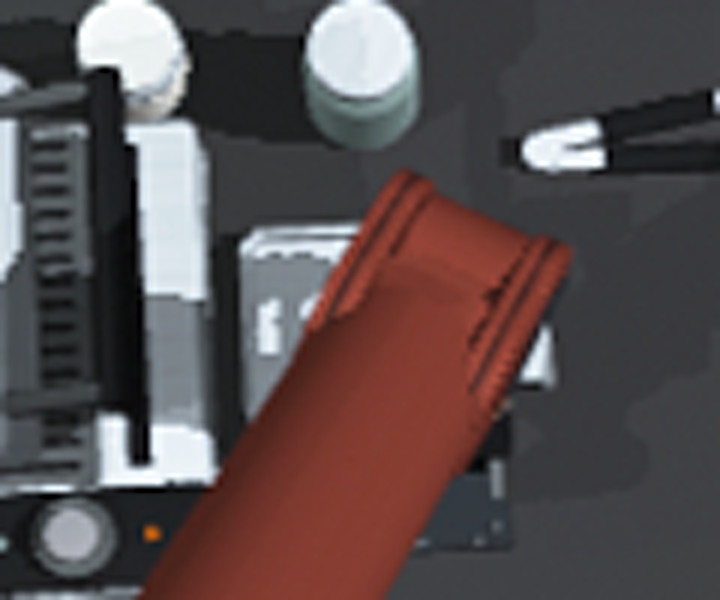

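```bash
cat > chk.py <<'E'
from edge import *
from pose import show
PP=np.array([.5745,.2285,1.653])
def chk(tag,t,ims):
    for im,n,c,k in zip(ims,'ts',((235,130,355,230),(270,100,410,240)),(6,4.2)):
        o=cv2.resize(im['pixels'][c[1]:c[3],c[0]:c[2],::-1],None,fx=k,fy=k,interpolation=cv2.INTER_CUBIC)
        for P in TR+[]:
            q=((proj(im,Tf(P,t))-[c[0],c[1]]+.5)*k).astype(np.int32);cv2.polylines(o,[cv2.convexHull(q)],True,(0,0,255),1)
        for E in [L((-170,-145,105),(-170,145,105)),L((-170,-145,0),(-170,145,0)),L((-170,-110,0),(-120,-98,0),(-20,-98,0)),L((-170,50,0),(-120,38,0),(-20,38,0)),L((-170,-145,105),(170,-145,105)),L((-170,-145,0),(-170,-145,105)),L((-170,83,125),(-170,143,125)),L((-170,83,125),(100,83,125))]:
            q=((proj(im,Tf(E,PP))-[c[0],c[1]]+.5)*k).astype(np.int32);cv2.polylines(o,[q],False,(0,200,0),1)
        cv2.imwrite('pics/%s%s.png'%(tag,n),o)
E
python3 - <<'E'
from chk import *
chk('c1',[.6248,-.0309,1.641],(shot('top'),shot('side')))
E
```

```text
(no output)
```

View pics/c1t.png

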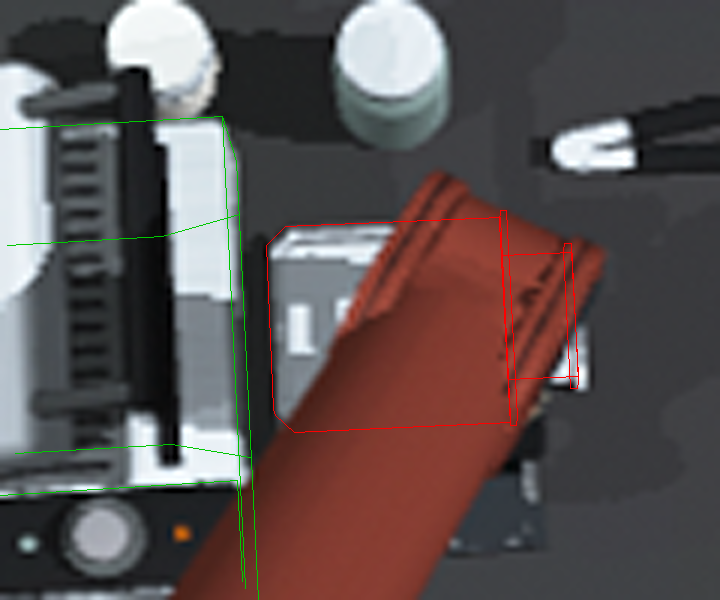

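View pics/c1s.png

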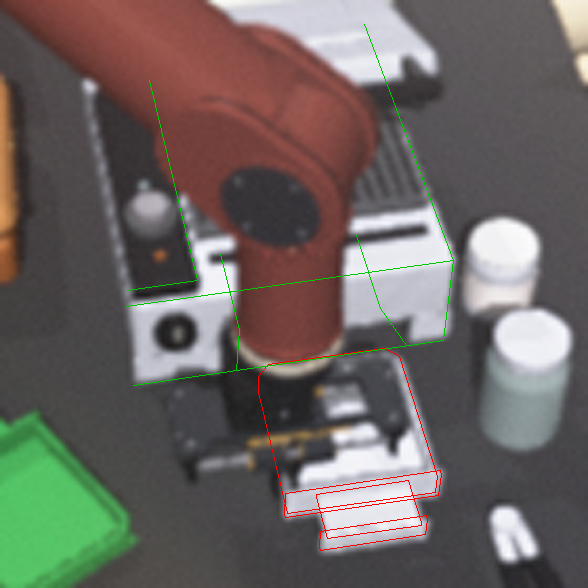

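The model overlays match both pictures. The tray is straight, within about 3 mm of the bay's middle line, and its end is about 18 mm before the mouth. Sliding it in.

Request:
move_arm:
  motion: "0 12 0 0 0 0.006 1;0 12 0 0 0 0.006 1;-0.5 12 0 0 0 0 1;-1 12 0 0 0 0 1;-1 12 0 0 0 0 1;0 0 0 0 0 0 1"

```text
clock: 10.5
tool_pos: [0.5617, -0.0247, 0.0294]
ee_rot: [0.52, 0.477, 0.519, -0.481]
contact_force: [1.7, 0.3, -2.1]
opening: 0.0037
```

```bash
python3 - <<'E'
from chk import *
s,R=show();yw=np.arctan2(R[1,1],R[0,1])+np.pi/2
u=np.array([np.cos(yw),np.sin(yw)]);v=np.array([-u[1],u[0]])
o=np.array(s['tool_pos'][:2])+.052*u-.0626*v;print(o,yw)
chk('c2',[*o,yw],(shot('top'),shot('side')))
E
```

```text
t 10.5 pos [ 0.5617 -0.0247  0.0294] x [-0.003 -0.005 -1.   ] y [ 0.997  0.08  -0.003] yawy 0.08 q [-0.68  0.48  0.79  1.93 -0.42  0.91  0.39] F [ 1.7  0.3 -2.1] op 0.0037
[0.61992243 0.0322108 ] 1.6512758095452942
```

View pics/c2t.png

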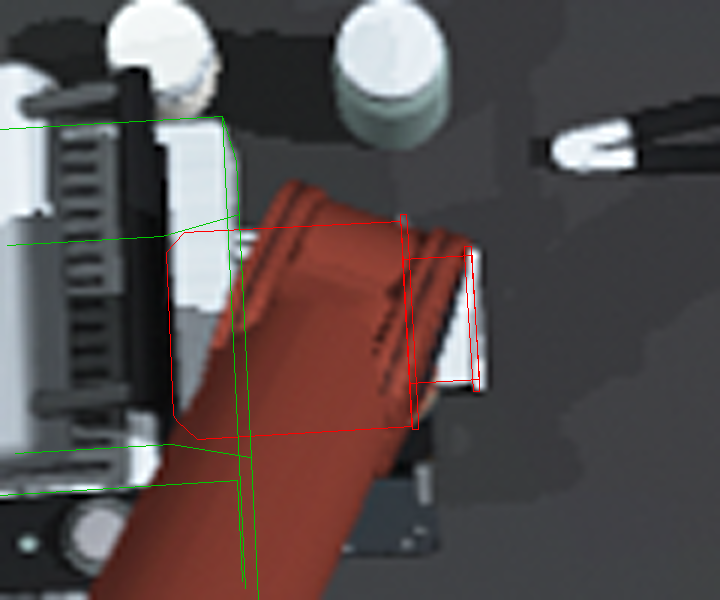

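View pics/c2s.png

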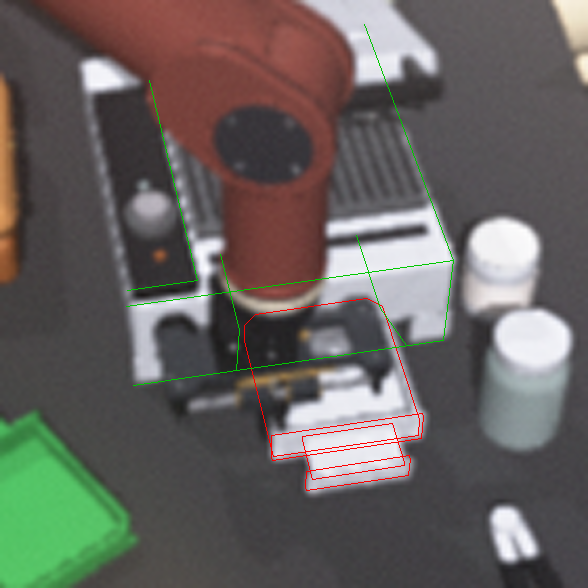

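```bash
python3 - <<'E'
from chk import *
b=shot('side');a=shot('top')
uv=(270+263/4.2,100+143/4.2)
o,d=ray(b,uv)
for y in(-.09,-.08,-.06,-.04): print(y,(o+d*(y-o[1])/d[1]).round(3))
save(a,'arm_t',(180,120,380,320),3);save(b,'arm_s',(150,0,390,200),3)
for X in([.52,.09,.28],[.71,.09,.28]): print(proj(a,X),proj(b,X))
E
```

```text
-0.09 [ 0.547 -0.09   0.399]
-0.08 [ 0.548 -0.08   0.39 ]
-0.06 [ 0.55  -0.06   0.372]
-0.04 [ 0.553 -0.04   0.354]
[[258.58268965 198.01633761]] [[318.45712902 125.75766625]]
[[260.91542564 140.75473925]] [[374.35527453 121.62659095]]
```

View pics/arm_s.png

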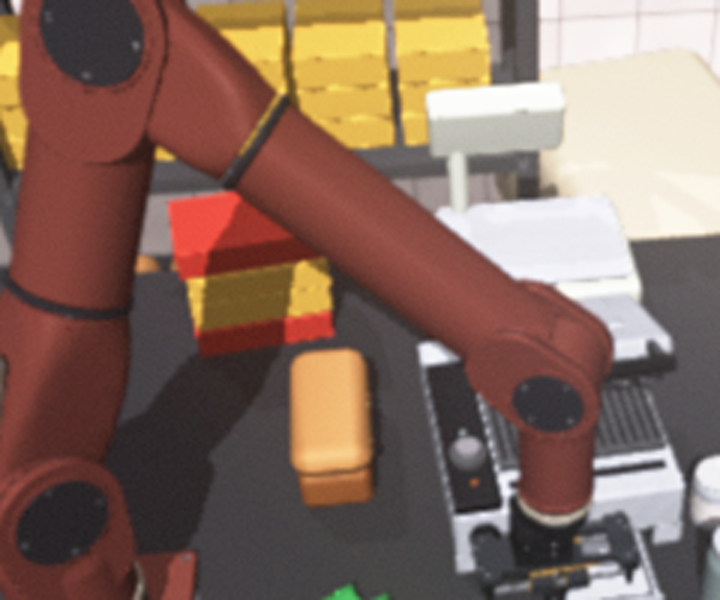

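View pics/arm_t.png

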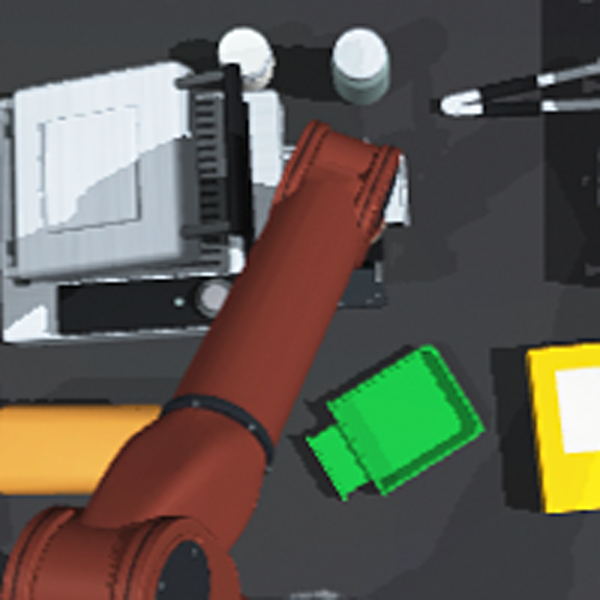

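Step 1 should be met: the end is about 45 mm inside. I'll release, lift clear and move behind the pull.

Request:
move_arm:
  motion: "0 0 0 0 0 0 0.4;0 0 0 0 0 0 0.4;0 0 0 0 0 0 0.4;0 0 0 0 0 0 0.4;0 0 15 0 0 0 0.4;0 0 30 0 0 0 0.08;10 -18 20 0 0 0 0.08;14 -20 0 0 0 0 0.08;14 -20 0 0 0 0 0.08;14 -20 0 0 0 0 0.08"

```text
clock: 11.7
tool_pos: [0.6139, -0.1072, 0.1026]
ee_rot: [0.52, 0.478, 0.519, -0.482]
contact_force: [0.2, -0.2, 0.5]
opening: 0.0395
```

```bash
python3 - <<'E'
from chk import *
s,R=show()
chk('c3',[.6199,.0322,1.6513],(shot('top'),shot('side')))
E
```

```text
t 11.7 pos [ 0.6139 -0.1072  0.1026] x [-0.003 -0.005 -1.   ] y [ 0.997  0.079 -0.003] yawy 0.08 q [-0.53  0.5   0.82  1.72 -0.4   1.1   0.5 ] F [ 0.2 -0.2  0.5] op 0.0395
```

View pics/c3s.png

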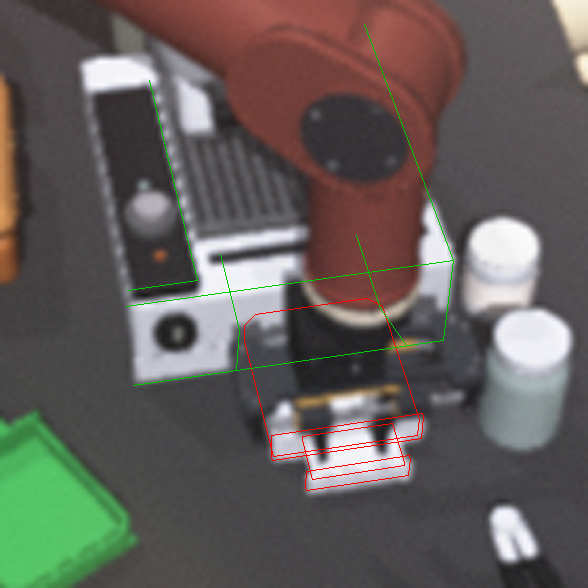

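View pics/c3t.png

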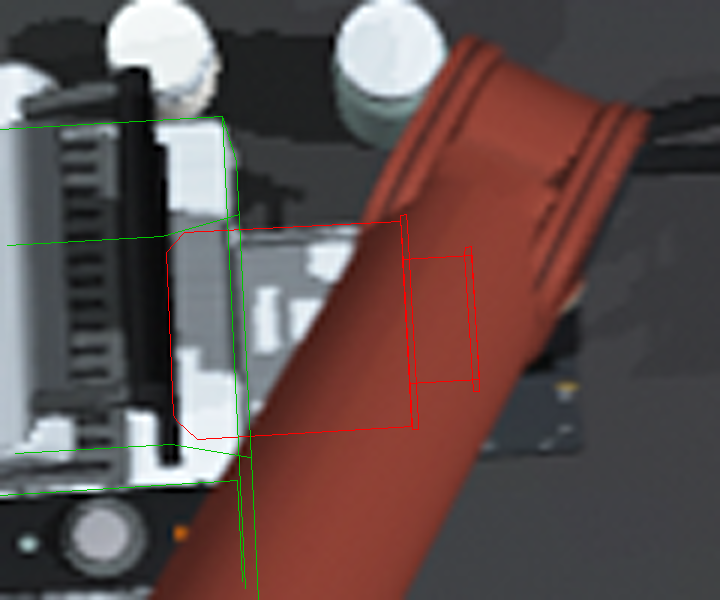

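Request:
move_arm:
  motion: "7 -10 0 0 0 0 0.08;0 0 -25 0.005 -0.003 0 0.08;0 0 -20 0 0 0 0.08;0 0 -15 0 0 0 0.08;0 0 -10 0 0 0 0.08;0 0 0 0 0 0 0.08"

```text
clock: 12.4
tool_pos: [0.6228, -0.1207, 0.0336]
ee_rot: [0.52, 0.481, 0.517, -0.48]
contact_force: [-0.6, -0.7, -0.2]
opening: 0.0402
```

```bash
python3 - <<'E'
from chk import *
s,R=show();d=np.array(s['tool_pos'][:2])-[.6184,.0616];print('u',d@[-.0821,.9966],'v',d@[-.9966,-.0821])
chk('c4',[.6199,.0322,1.6513],(shot('top'),shot('side')))
E
```

```text
t 12.4 pos [ 0.6228 -0.1207  0.0336] x [ 0.004 -0.002 -1.   ] y [0.997 0.077 0.004] yawy 0.077 q [-0.45  0.6   0.76  1.75 -0.48  0.99  0.57] F [-0.6 -0.7 -0.2] op 0.0402
u -0.1820078645539722 v 0.010549241586856288
```

View pics/c4s.png

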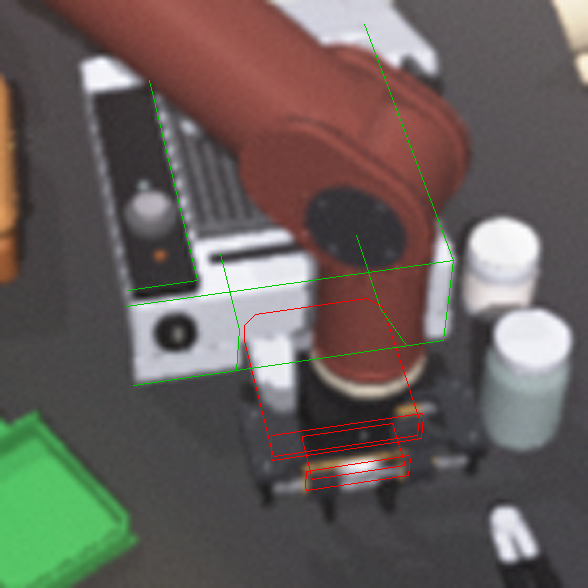

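Request:
move_arm:
  motion: "0 0 -4 0 0 0 0.08;-1 10 0 0 0 0.004 0.08;-1 12 0 0 0 0 0.08;-1 12 0 0 0 0 0.08;-1 12 0 0 0 0 0.08;-1 12 0 0 0 0 0.08;-1 12 0 0 0 0 0.08;-1 12 0 0 0 0 0.08;-1 12 0 0 0 0 0.08;0 0 0 0 0 0 0.08"

```text
clock: 13.5
tool_pos: [0.6161, -0.0168, 0.0332]
ee_rot: [0.524, 0.48, 0.517, -0.477]
contact_force: [-0.1, -0.1, 0.4]
opening: 0.0397
```

```bash
python3 - <<'E'
from chk import *
s,R=show();d=np.array(s['tool_pos'][:2])-[.6184,.0616];print('u',d@[-.0821,.9966],'v',d@[-.9966,-.0821])
chk('c5',[.6199-.0821*.04,.0322+.04,1.6513],(shot('top'),shot('side')))
E
```

```text
t 13.5 pos [ 0.6161 -0.0168  0.0332] x [ 0.01  -0.002 -1.   ] y [0.996 0.084 0.009] yawy 0.084 q [-0.64  0.56  0.77  1.8  -0.47  0.96  0.41] F [-0.1 -0.1  0.4] op 0.0397
u -0.07793661691281453 v 0.00869329477720646
```

View pics/c5s.png

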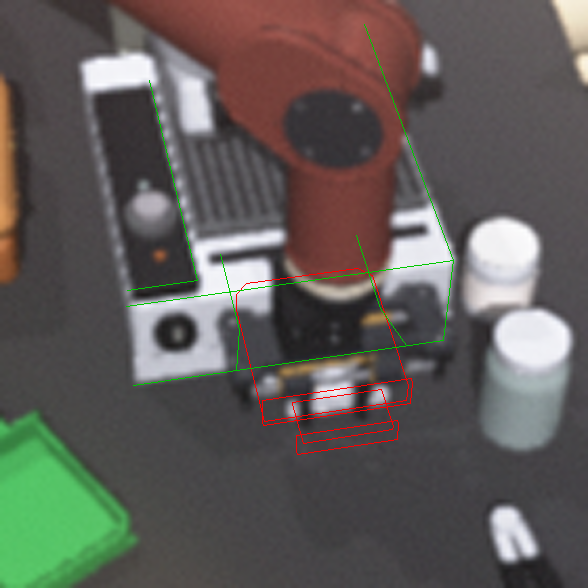

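Request:
move_arm:
  motion: "-1 8 0 0 -0.009 0 0.08;0 7 0 0 0 0 0.08;0 5 0 0 0 0 0.08;0 0 0 0 0 0 0.08"

```text
clock: 14.0
tool_pos: [0.6151, -0.0003, 0.0338]
ee_rot: [0.526, 0.484, 0.513, -0.476]
contact_force: [0.5, 0.3, -0.6]
opening: 0.0398
```

```bash
python3 - <<'E'
from chk import *
s,R=show();d=np.array(s['tool_pos'][:2])-[.6184,.0616];print('u',d@[-.0821,.9966],'v',d@[-.9966,-.0821])
E
```

```text
t 14.0 pos [ 6.151e-01 -3.000e-04  3.380e-02] x [ 0.02  -0.005 -1.   ] y [0.997 0.078 0.02 ] yawy 0.078 q [-0.67  0.55  0.77  1.81 -0.46  0.94  0.37] F [ 0.5  0.3 -0.6] op 0.0398
u -0.061423815102727576 v 0.008382719210844916
```

Request:
move_arm:
  motion: "0 3 0 0.005 0.02 0.004 0.08;0 3 0 0 0 0 0.08;0 3 0 0 0 0 0.08"

```text
clock: 14.3
tool_pos: [0.6158, 0.0051, 0.0343]
ee_rot: [0.521, 0.478, 0.519, -0.48]
contact_force: [1.4, -13.7, -0.7]
opening: 0.0403
```

Request:
move_arm:
  motion: "0 3 0 0 0 0 0.08;0 3 0 0 0 0 0.08"

```text
clock: 14.5
tool_pos: [0.6158, 0.0051, 0.0342]
ee_rot: [0.522, 0.477, 0.516, -0.483]
contact_force: [0.5, -9.4, 0.3]
opening: 0.0399
```

Request:
move_arm:
  motion: "0 6 0 0 0 0 0.08;0 6 0 0 0 0 0.08"

```text
clock: 14.7
tool_pos: [0.6157, 0.0053, 0.0345]
ee_rot: [0.524, 0.476, 0.511, -0.488]
contact_force: [0.7, -18.4, -1.4]
opening: 0.0396
```

Request:
move_arm:
  motion: "0 -15 0 0 0 0 0.08;0 -25 0 0 0 0 0.08;0 -25 15 0 0 0 0.08;-25 -25 40 0 0 0 0.08;-40 -10 40 0 0 0 0.08;-45 0 40 0 0 0 0.08;-45 0 40 0 0 0 0.08"

```text
clock: 15.4
tool_pos: [0.485, -0.0957, 0.1827]
ee_rot: [0.522, 0.473, 0.513, -0.491]
contact_force: [0.5, 1.1, 2.6]
opening: 0.0402
```

```bash
python3 - <<'E'
from chk import *
s,R=show()
# predicted home: end at u=.150
p=PP;h=Tf(np.array([[-.17+.075,-.03,0]]),p)[0]
a,b=shot('top'),shot('side')
chk('c6',[h[0],h[1],p[2]],(a,b))
save(a,'c6tp',(240,140,300,200),10);save(b,'c6sp',(300,140,390,210),8)
E
```

```text
t 15.4 pos [ 0.485  -0.0957  0.1827] x [-0.009 -0.028 -1.   ] y [ 0.997  0.07  -0.011] yawy 0.07 q [-0.88  0.06  1.01  1.95 -0.03  1.16  0.22] F [0.5 1.1 2.6] op 0.0402
```

View pics/c6s.png

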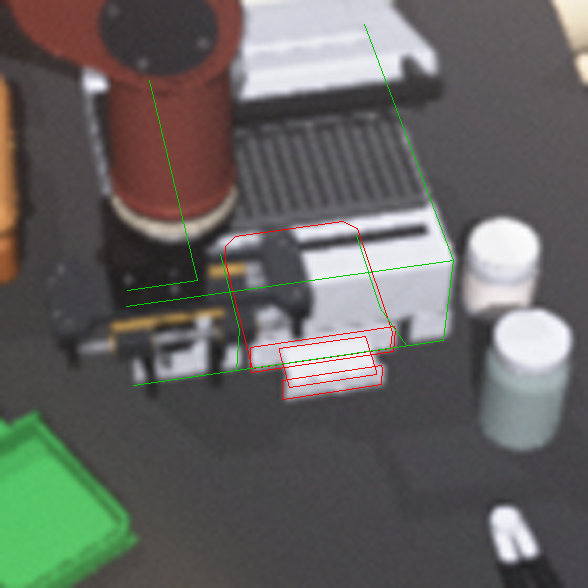

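View pics/c6t.png

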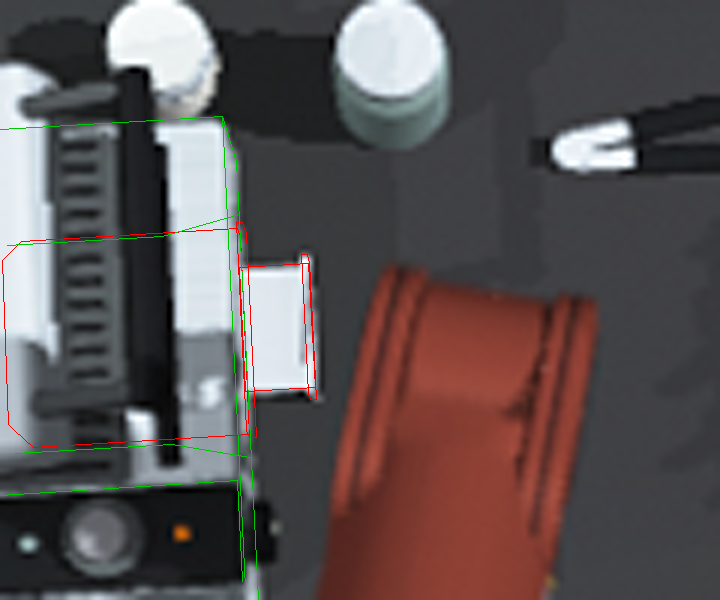

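View pics/c6sp.png

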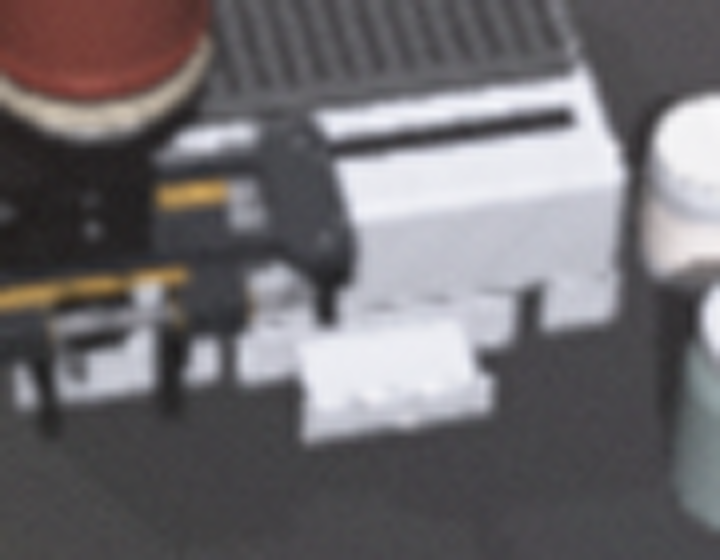

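```bash
python3 - <<'E'
from chk import *
a,b=shot('top'),shot('side')
e1=tri(a,(258.5,142.5),b,(374.4,120.5));e2=tri(a,(263.3,206.6),b,(322.2,127.5));print(e1,e2)
for th in(.3,.35,.4,.45,.5):
    q=np.array([-(.3*np.cos(th)-.025*np.sin(th)),0,.025*np.cos(th)+.3*np.sin(th)])
    E=[Tf((np.array([.135,-.03+s*.095,.14])+q)[None],PP)[0] for s in(-1,1)]
    print(th,[x.round(3) for x in E],[proj(a,x)[0].round(1) for x in E],[proj(b,x)[0].round(1) for x in E])
save(a,'bar_t',(230,125,290,215),6.6);save(b,'bar_s',(300,95,390,150),8)
E
```

```text
(array([0.70845695, 0.0981563 , 0.2769942 ]), np.float64(0.006985856495037481)) (array([0.5121347 , 0.07509682, 0.28019315]), np.float64(0.038894355602855486))
0.3 [array([0.711, 0.095, 0.253]), array([0.522, 0.079, 0.253])] [array([260.3, 142.9]), array([262.8, 199. ])] [array([373.7, 126.9]), array([319.4, 134. ])]
0.35 [array([0.71 , 0.101, 0.266]), array([0.521, 0.085, 0.266])] [array([258. , 141.8]), array([260.5, 198.4])] [array([373.6, 122.7]), array([319. , 129.8])]
0.4 [array([0.71 , 0.108, 0.28 ]), array([0.521, 0.092, 0.28 ])] [array([255.5, 140.7]), array([258. , 197.8])] [array([373.4, 118.3]), array([318.6, 125.4])]
0.45 [array([0.709, 0.115, 0.293]), array([0.52 , 0.099, 0.293])] [array([252.8, 139.6]), array([255.2, 197.3])] [array([373.2, 113.9]), array([318.1, 120.9])]
0.5 [array([0.709, 0.123, 0.306]), array([0.519, 0.107, 0.306])] [array([249.8, 138.5]), array([252.1, 196.7])] [array([372.9, 109.4]), array([317.6, 116.4])]
```

View pics/bar_t.png

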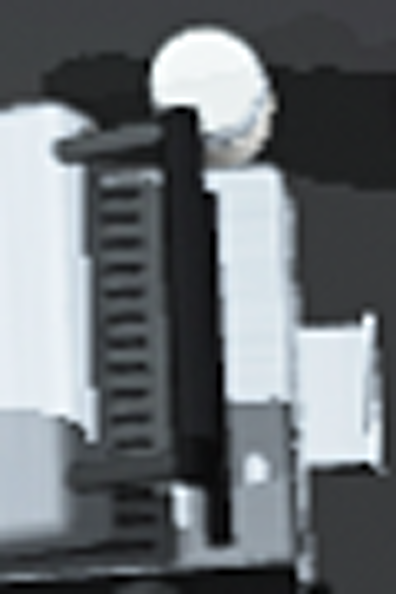

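View pics/bar_s.png

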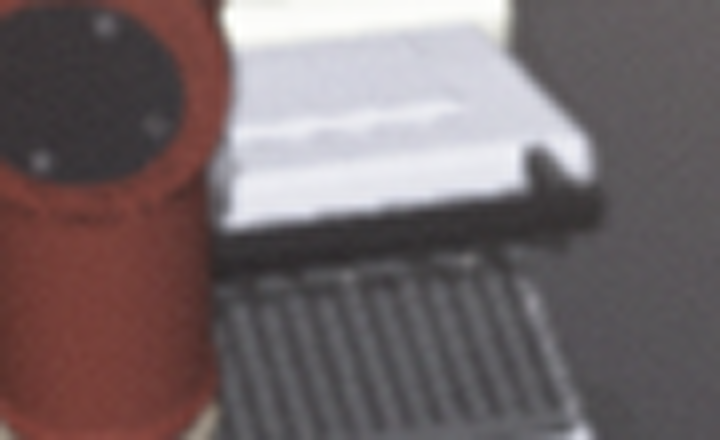

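The tray looks home: the model drawn at the home pose coincides with the pull in both views, and the push hit a hard stop at about 18 N. The lid fits about 0.375 rad, which puts the bar's middle near (0.616, 0.097, 0.273). Next I'll move above the bar.

Request:
move_arm:
  motion: "0 0 45 0.028 -0.009 0 1;0 0 45 0 0 0 1;0 0 45 0 0 0 1;0 0 45 0 0 0 1;26 38 0 0 0 0 1;26 38 0 0 0 0 1;26 38 0 0 0 0 1;26 38 0 0 0 0 1;26 38 0 0 0 0.01 1;0 0 0 0 0 0 1"

```text
clock: 16.6
tool_pos: [0.626, 0.1134, 0.3529]
ee_rot: [0.521, 0.469, 0.525, -0.483]
contact_force: [-0.6, 0.8, -0.3]
opening: 0.0004
```

```bash
python3 - <<'E'
from chk import *
s,R=show()
a,b=shot('top'),shot('side');save(b,'l1s',(260,60,420,190),4.5)
E
```

```text
t 16.6 pos [0.626  0.1134 0.3529] x [-0.018 -0.012 -1.   ] y [ 0.995  0.093 -0.019] yawy 0.093 q [-0.9   0.38  0.91  1.34 -0.29  1.58  0.07] F [-0.6  0.8 -0.3] op 0.0004
```

View pics/l1s.png

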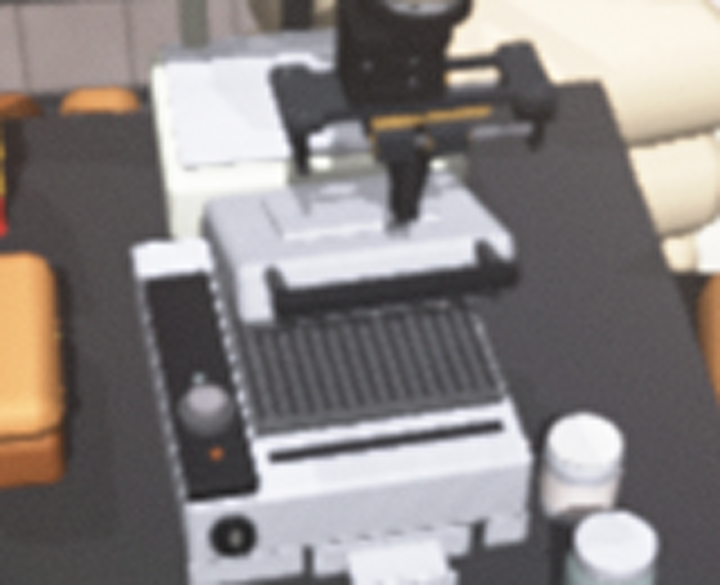

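Request:
move_arm:
  motion: "-8 -18 0 0.012 -0.018 0 1;0 0 0 0 0 0 1;0 0 -15 0 0 0 1;0 0 -12 0 0 0 1;0 0 0 0 0 0 1"

```text
clock: 17.2
tool_pos: [0.6171, 0.0834, 0.3223]
ee_rot: [0.52, 0.477, 0.519, -0.482]
contact_force: [0.5, 0.1, -0.2]
opening: 0.0009
```

```bash
python3 - <<'E'
from chk import *
s,R=show();tip=np.array(s['tool_pos'])+.022*R[:,0]
a,b=shot('top'),shot('side');print(proj(b,tip),tip);save(b,'l2s',(300,90,400,150),7)
E
```

```text
t 17.2 pos [0.6171 0.0834 0.3223] x [-0.004 -0.005 -1.   ] y [ 0.997  0.08  -0.004] yawy 0.08 q [-0.91  0.34  0.93  1.44 -0.27  1.49  0.09] F [ 0.5  0.1 -0.2] op 0.0009
[[347.5712681  120.19386086]] [0.61697566 0.0833047  0.30029637]
```

View pics/l2s.png

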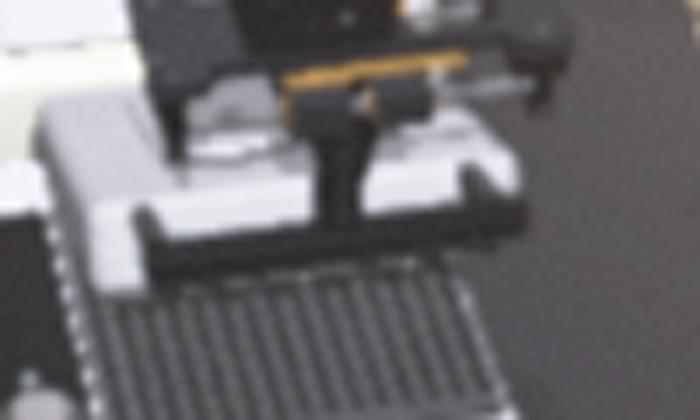

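Request:
move_arm:
  motion: "0 11 0 0.005 -0.004 0 1;0 0 -5 0 0 0 1;0 0 -5 0 0 0 1;0 0 -5 0 0 0 1;0 0 -5 0 0 0 1"

```text
clock: 17.8
tool_pos: [0.6187, 0.096, 0.3048]
ee_rot: [0.521, 0.481, 0.518, -0.478]
contact_force: [-0.8, -3.1, 5.1]
opening: 0.0003
```

```bash
python3 - <<'E'
from chk import *
s,R=show();tip=np.array(s['tool_pos'])+.022*R[:,0]
a,b=shot('top'),shot('side');print(proj(b,tip),tip);save(b,'l3s',(300,90,400,150),7)
E
```

```text
t 17.8 pos [0.6187 0.096  0.3048] x [ 0.006  0.001 -1.   ] y [0.997 0.081 0.006] yawy 0.081 q [-0.92  0.35  0.92  1.47 -0.28  1.45  0.08] F [-0.8 -3.1  5.1] op 0.0003
[[347.42470887 121.80513853]] [0.61880726 0.09600953 0.28277853]
```

View pics/l3s.png

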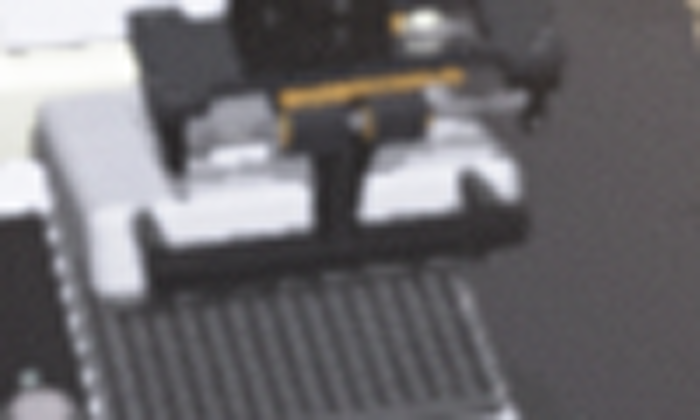

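Request:
move_arm:
  motion: "0 -5 -10 0 0 0 1;0 -5 -10 0 0 0 1;0 -4 -10 0 0 0 1;0 -4 -10 0 0 0 1;0 -3 -10 0 0 0 1"

```text
clock: 18.4
tool_pos: [0.62, 0.0748, 0.2532]
ee_rot: [0.522, 0.482, 0.518, -0.476]
contact_force: [1.9, -0.1, 3.5]
opening: 0.0005
```

```bash
python3 - <<'E'
from chk import *
s,R=show();z=s['tool_pos'][2]-.033-.14
from scipy.optimize import brentq
th=brentq(lambda t:.025*np.cos(t)+.3*np.sin(t)-z,-.1,.6);u=.305-.3*np.cos(th)+.025*np.sin(th)
d=np.array(s['tool_pos'][:2])-[.6184,.0616];print(th,'bar u',u,'tool u',d@[-.0821,.9966])
E
```

```text
t 18.4 pos [0.62   0.0748 0.2532] x [ 0.01   0.004 -1.   ] y [0.997 0.082 0.01 ] yawy 0.082 q [-0.89  0.36  0.91  1.56 -0.3   1.35  0.13] F [ 1.9 -0.1  3.5] op 0.0005
0.18658912691365284 bar u 0.01484489920146571 tool u 0.01297834259833585
```

Tracking well, with about 3.5 N of contact and the lid near 0.19 rad. I'll keep pressing down.

Request:
move_arm:
  motion: "0 -2 -10 -0.004 0.01 0 1;0 -2 -10 0 0 0 1;0 -2 -10 0 0 0 1;0 -1 -10 0 0 0 1;0 -1 -6 0 0 0 1"

```text
clock: 18.9
tool_pos: [0.6198, 0.0644, 0.2022]
ee_rot: [0.52, 0.479, 0.519, -0.481]
contact_force: [1.5, 1.1, 2.6]
opening: 0.0
```

Request:
move_arm:
  motion: "0 0 -5 0 0 0 1;0 0 -5 0 0 0 1;0 0 -3 0 0 0 1"

```text
clock: 19.2
tool_pos: [0.62, 0.0639, 0.1979]
ee_rot: [0.519, 0.48, 0.521, -0.479]
contact_force: [-13.6, 1.3, 27.8]
opening: 0.0005
```

```bash
python3 - <<'E'
from chk import *
s,R=show()
a,b=shot('top'),shot('side');save(b,'l4s',(280,80,400,180),6)
E
```

```text
t 19.2 pos [0.62   0.0639 0.1979] x [-0.001  0.003 -1.   ] y [ 0.997  0.08  -0.001] yawy 0.08 q [-0.85  0.41  0.89  1.63 -0.34  1.26  0.18] F [-13.6   1.3  27.8] op 0.0005
```

View pics/l4s.png

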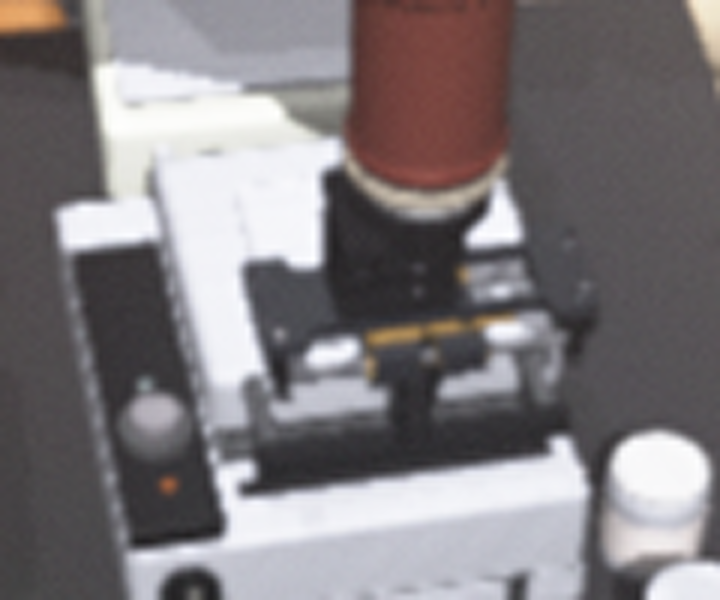

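The lid is down: TCP z 0.198 equals the expected shut height and the force rose to 28 N on the stop. I'll retreat up and look.

Request:
move_arm:
  motion: "0 0 25 0 0 0 1;0 0 40 0 0 0 1;0 0 40 0 0 0 1;0 -45 20 0 0 0 1;0 -45 0 0 0 0 1;0 -45 0 0 0 0 1;0 -45 0 0 0 0 1"

```text
clock: 20.0
tool_pos: [0.6166, -0.1085, 0.3248]
ee_rot: [0.52, 0.475, 0.529, -0.474]
contact_force: [-0.0, 0.1, 0.9]
opening: 0.0003
```

```bash
python3 - <<'E'
from chk import *
s,R=show()
a,b=shot('top'),shot('side');save(b,'l5s',(280,80,400,190),5.4);save(a,'l5t',(165,130,295,240),6)
for th in(0,.03,.06):
    q=np.array([-(.3*np.cos(th)-.025*np.sin(th)),0,.025*np.cos(th)+.3*np.sin(th)])
    E=[Tf((np.array([.135,-.03+k*.095,.14])+q)[None],PP)[0] for k in(-1,1)]
    print(th,[((proj(a,x)[0]-[165,130]+.5)*6).round(0) for x in E],[((proj(b,x)[0]-[280,80]+.5)*5.4).round(0) for x in E])
E
```

```text
t 20.0 pos [ 0.6166 -0.1085  0.3248] x [-0.009  0.009 -1.   ] y [ 0.995  0.1   -0.008] yawy 0.1 q [-0.6   0.37  0.97  1.43 -0.3   1.51  0.45] F [-0.   0.1  0.9] op 0.0003
0 [array([627., 122.]), array([642., 441.])] [array([506., 378.]), array([224., 417.])]
0.03 [array([624., 118.]), array([639., 438.])] [array([507., 367.]), array([223., 406.])]
0.06 [array([621., 114.]), array([636., 436.])] [array([507., 356.]), array([223., 395.])]
```

View pics/l5s.png

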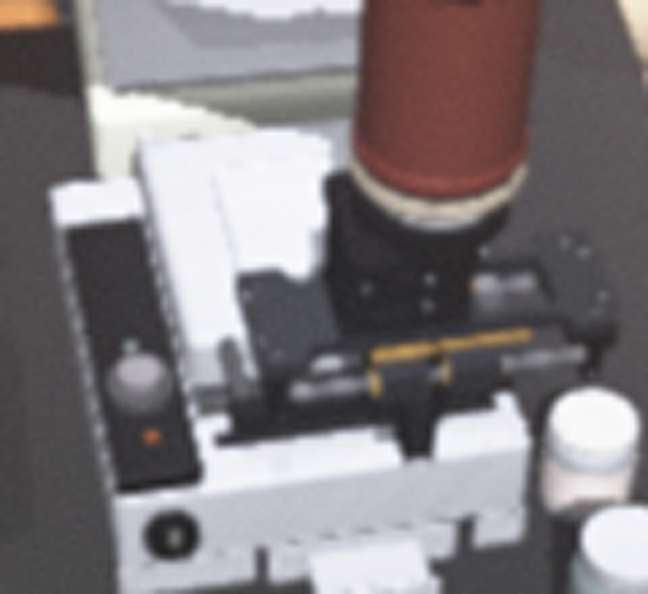

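View pics/l5t.png

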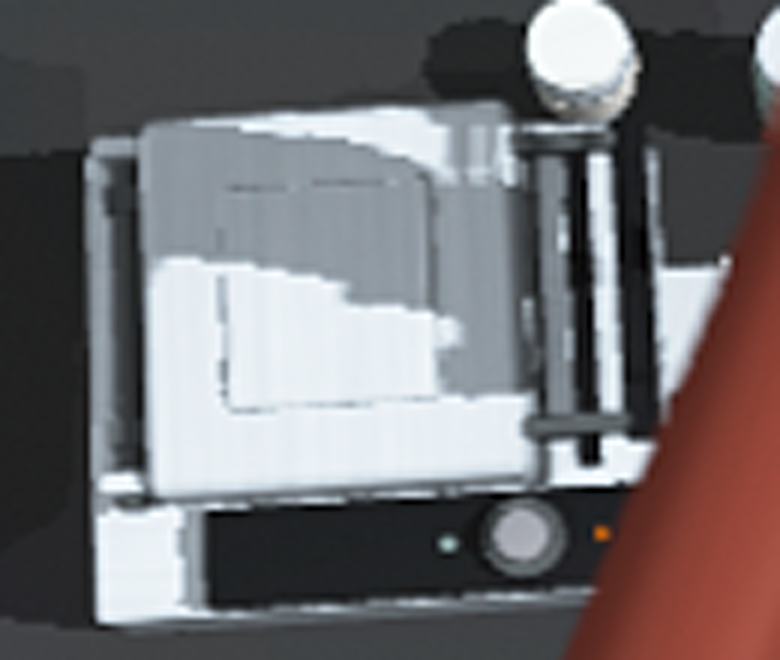

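```bash
python3 - <<'E'
from chk import *
a,b=shot('top'),shot('side')
f=lambda x,y:(165+x/6-.4,130+y/6-.4); g=lambda x,y:(280+x/5.4-.4,80+y/5.4-.4)
print(tri(a,f(152,492),b,g(140,148)), tri(a,f(535,475),b,g(188,345)))
print(tri(a,f(520,530),b,g(140,375)))
save(b,'btn',(285,80,345,180),6); save(a,'btnt',(225,195,275,235),12)
for z in (.141,.147): print([((proj(b,[x,y,z])[0]-[285,80]+.5)*6).round(0).tolist() for x,y in((.4717,.129),(.472,.122))],[((proj(a,[x,y,z])[0]-[225,195]+.5)*12).round(0).tolist() for x,y in((.4717,.129),(.472,.122))])
print([(d['location'],d['p']) for d in viewer.landmark_of('start_top',a)],[(d['location'],d['p']) for d in viewer.landmark_of('start_top',b)])
E
```

```text
(array([0.48721211, 0.33687276, 0.17042319]), np.float64(0.0026975482485769166)) (array([0.50283957, 0.1181307 , 0.1745688 ]), np.float64(0.005526442223903089))
(array([0.47251541, 0.1297401 , 0.14028501]), np.float64(0.00021860321512470597))
[[125.0, 417.0], [126.0, 425.0]] [[323.0, 283.0], [347.0, 283.0]]
[[124.0, 410.0], [126.0, 418.0]] [[321.0, 281.0], [345.0, 280.0]]
[([250.5, 221.0], 0.51)] [([394.8, 200.3], 0.64), ([304.8, 149.9], 0.52)]
```

View pics/btn.png

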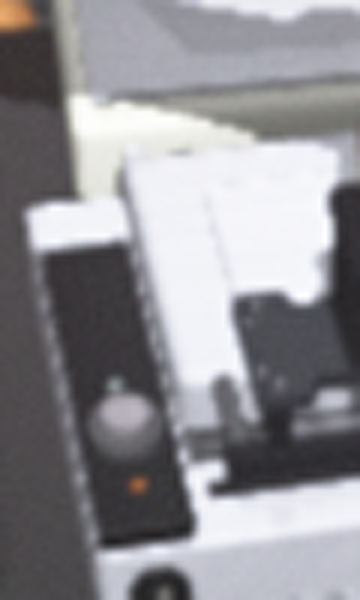

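View pics/btnt.png

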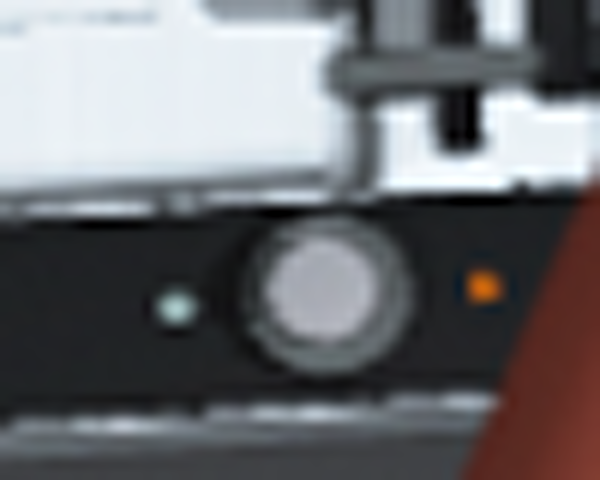

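Lid top is about 0.174, the button is at about (0.471, 0.129), and the gripper body will clear the lid. Moving above the button.

Request:
move_arm:
  motion: "-21 34 0 -0.009 -0.009 0 1;-21 34 0 0 0 0 1;-21 34 0 0 0 0 1;-21 34 0 0 0 0 1;-21 34 -20 0 0 0 1;-21 34 -20 0 0 0 1;-20 30 -20 0 0 0 1;0 0 0 0 0 0 1"

```text
clock: 21.1
tool_pos: [0.4605, 0.1471, 0.2597]
ee_rot: [0.529, 0.468, 0.529, -0.471]
contact_force: [-0.9, 0.5, -1.1]
opening: 0.0003
```

```bash
python3 - <<'E'
from chk import *
show()
E
```

```text
t 21.1 pos [0.4605 0.1471 0.2597] x [-0.003 -0.002 -1.   ] y [ 0.993  0.12  -0.004] yawy 0.12 q [-1.21 -0.06  0.79  1.86  0.05  1.33 -0.31] F [-0.9  0.5 -1.1] op 0.0003
```

Request:
move_arm:
  motion: "10 -17 0 0 0 -0.02 1;0 0 0 0 0 0 1;0 0 -20 0 0 0 1;0 0 -20 0 0 0 1;0 0 -20 0 0 0 1;0 0 -5 0 0 0 1;0 0 0 0 0 0 1"

```text
clock: 21.8
tool_pos: [0.4736, 0.1293, 0.1956]
ee_rot: [0.525, 0.474, 0.524, -0.475]
contact_force: [-0.3, -0.4, 1.2]
opening: 0.0004
```

```bash
python3 - <<'E'
from chk import *
show()
b=shot('side');save(b,'b1s',(280,80,400,190),5.4)
E
```

```text
t 21.8 pos [0.4736 0.1293 0.1956] x [ 0.001 -0.001 -1.   ] y [0.995 0.099 0.   ] yawy 0.1 q [-1.18  0.02  0.84  1.94 -0.02  1.19 -0.23] F [-0.3 -0.4  1.2] op 0.0004
```

View pics/b1s.png

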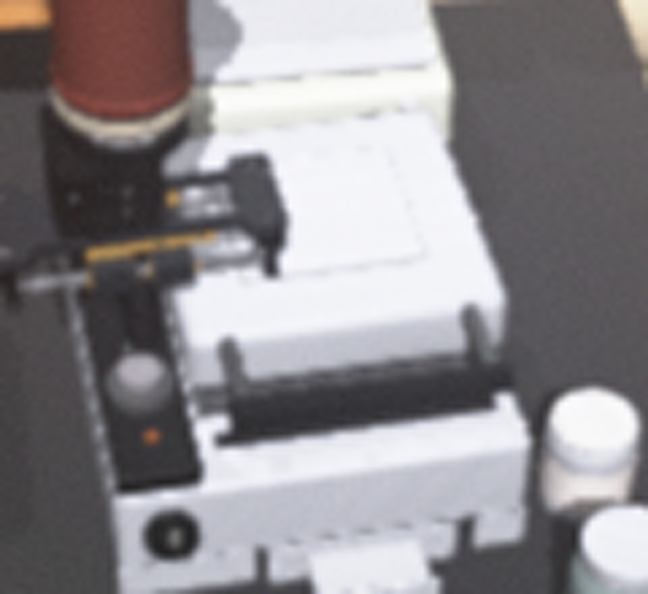

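Request:
move_arm:
  motion: "-2 0 -10 0 0 0 1;0 0 -9 0 0 0 1;0 0 -5 0 0 0 1;0 0 -4 0 0 0 1;0 0 -3 0 0 0 1"

```text
clock: 22.35
tool_pos: [0.4732, 0.1298, 0.1652]
ee_rot: [0.525, 0.476, 0.523, -0.473]
contact_force: [-2.2, -0.4, 4.8]
opening: 0.0005
```

Request:
move_arm:
  motion: "0 0 -3 0 0 0 1;0 0 -3 0 0 0 1;0 0 -3 0 0 0 1"

```text
clock: 22.65
tool_pos: [0.4737, 0.1299, 0.1625]
ee_rot: [0.523, 0.476, 0.525, -0.473]
contact_force: [-22.7, -7.2, 54.3]
opening: 0.0004
```

The button bottomed: the tip is about 6.5 mm below its rest height and the force rose steeply. Lifting clear.

Request:
move_arm:
  motion: "0 0 5 0 0 0 1;0 0 15 0 0 0 1;0 0 40 0 0 0 1;0 0 45 0 0 0 1;-5 10 45 0 0 0 1;-10 30 30 0 0 0 1;-10 40 0 0 0 0 1;-10 40 0 0 0 0 1;-10 40 0 0 0 0 1;0 0 0 0 0 0 1"

```text
clock: 23.65
tool_pos: [0.4258, 0.2939, 0.3524]
ee_rot: [0.52, 0.48, 0.525, -0.472]
contact_force: [-1.0, 0.5, -0.7]
opening: 0.0007
```

```bash
python3 - <<'E'
from chk import *
show()
a,b=shot('top'),shot('side')
h=Tf(np.array([[-.17+.075,-.03,0]]),PP)[0]
chk('f',[h[0],h[1],PP[2]],(a,b))
save(a,'fullt');save(b,'fulls')
E
```

```text
t 23.65 pos [0.4258 0.2939 0.3524] x [ 0.002  0.012 -1.   ] y [0.996 0.094 0.003] yawy 0.094 q [-1.34 -0.01  0.66  1.64 -0.    1.5  -0.59] F [-1.   0.5 -0.7] op 0.0007
```

View pics/ft.png

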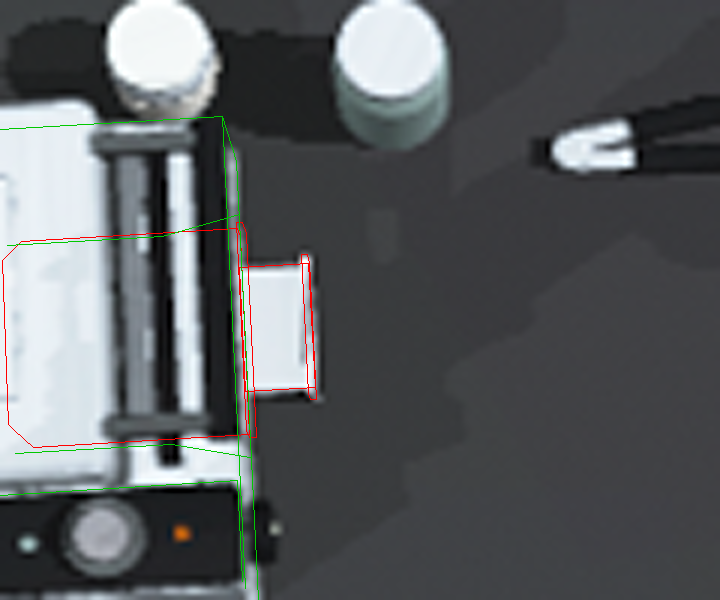

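View pics/fs.png

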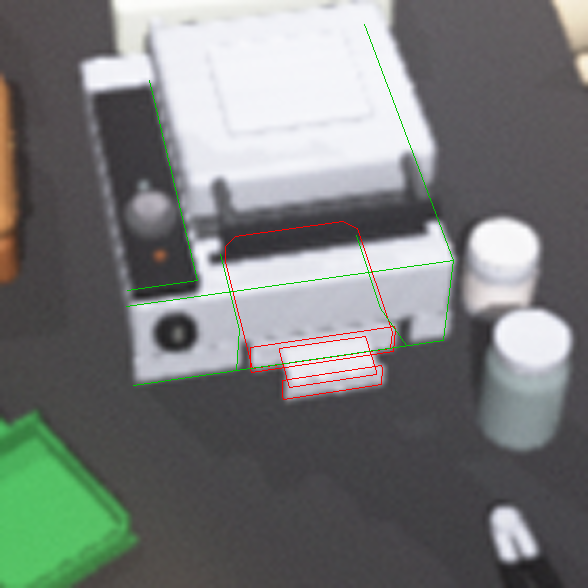

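View pics/fulls.png

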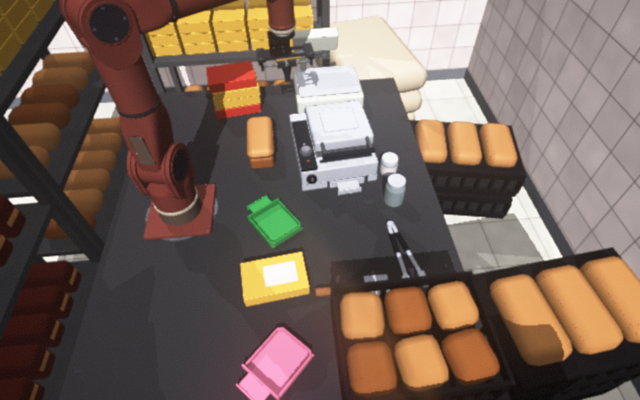

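```bash
python3 - <<'E'
from chk import *
b=shot('side');save(b,'z1',(298,155,382,200),9)
E
```

```text
(no output)
```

View pics/z1.png

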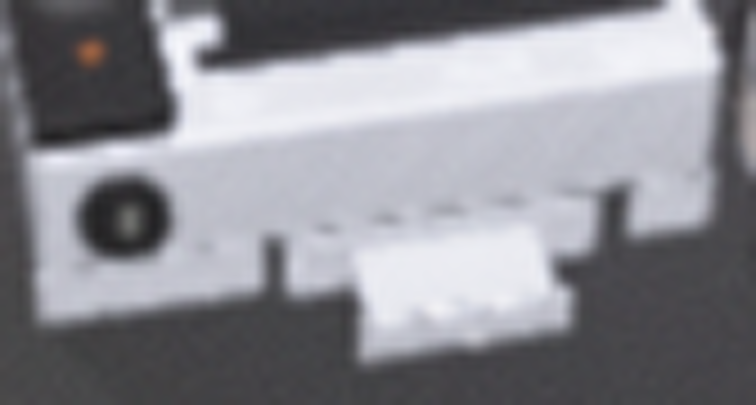

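The front plate sits about 4 mm proud of the feet in the zoom. That is exactly the home geometry: 75 + 79 − 150 = 4 mm, with the pull sticking out 44. Handing in.

```bash
python3 -c "
from bench import r
print(r.finish_job())"
```

```text
the job is handed in; nothing more can be done
None
```

I slid the steel crumb tray into the bay, lowered the lid until it was shut, pressed the start button once, and handed the job in at about 24 s. `r.finish_job()` reports no verdict, so these are my own last checks.

- **Tray:** I gripped it by its side wall to line it up and slide it about 45 mm in, then pushed it home by the pull. It never left the counter. It ran onto a firm stop, which held at about 18 N. In both last views the pull coincides with the model drawn at the home pose, and the front plate is about 4 mm proud, as the dimensions say it should be when home.
- **Lid:** I pressed the bar down at about 0.3 to 0.5 rad/s until the force rose to 28 N at the shut height. The last pictures fit an angle of 0 to 0.03 rad.
- **Start button:** the fingertips went about 6.5 mm below its rest height, with the force rising to 54 N on the fingers. They then lifted clear; I did not measure the button's return.
- **Other things on the counter:** they look unmoved in the last pictures. I did not measure them again.
- **Disagreements:** the top and side views differed by 6 to 8 mm on the height and depth of the press, and I weighted the top view. The push stopped about 2.6 mm short of the predicted home position, which I put down to calibration. My first attempt to lower onto the tray stopped 21 mm high, so I repeated it in smaller steps.

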